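# Centre a platter on the vacuum hold-down and rack the scrapers by size

### The arm

A 7-joint arm with a two-finger parallel gripper is mounted at the origin on the work surface. World frame = base frame: x ahead of the robot, y to its left, z up, the work surface at z = 0. Lengths are in m, angles in rad, forces in N, time in s.
With the tool pointing down it reaches from about 0.35 to 0.9 m from the base axis. Payload 8.1 kg.
Tool frame: the origin (TCP) lies at the very end of the fingers, on their centre line; the grasp point (between the pads) lies 19 mm behind it (grip_point_offset is the distance from the TCP to the grasp point, in m); z points along the fingers, x is the direction in which the jaws open and shut, and the axes are right-handed (so a half turn about z gives the same grasp; the last joint's range is limited). The gripper opens to 92 mm and grips with 3 to 60 N. Pads are 19 mm wide; open, the fingers measure 130 mm over their backs; the gripper's body (75 mm by 190 mm) begins 47 mm behind the grasp point.
Start: joints at [-1.29, 0.434, 0.025, 1.573, -0.012, 1.134, -0.075], TCP at [0.234, 0.58, 0.195] pointing down, gripper open.
Joint ranges: [-2.62, 2.62], [-0.44, 2.09], [-1.27, 1.32], [0.08, 2.57], [-1.32, 4.46], [0.12, 2], [-2.74, 2.74]. Speed limits (rad/s): [2.22, 2.22, 3.01, 3.01, 3.14, 3.14, 3.14].

### API

Orientations are given as a rotation vector (axis times angle).
In Python, from cell import observe, get_image, camera_model, sign_off, grip_point_offset gives the robot as it stands.
- The arm moves only by the tool play_rows, never from a script. Its argument "rows" is a list of rows, each a list of 7 numbers: the shift along the tool's x, y, z as a fraction of full scale, then the turn, a rotation vector about the tool's x, y, z as a fraction of full scale, then the closure, from -1 (fully open) to 1 (shut). A call has 1 to 5 rows; each row shifts and turns the pose as measured when the row begins, along the tool's axes as they then stand; what a row does not reach is not made up. Full scale, the value 1, is 0.15 m for a shift and 0.5 rad for a turn. A row lasts 1/10 s, in which the tool goes at most 50 mm and 8.59 degrees, less where a joint would pass 70% of its speed; a pose out of reach is approached as far as the arm can. A call with a number of a shift or a turn outside -1 to 1 is refused whole. A call with a gripper value outside its range is refused whole. The fingers move at their own pace and stop on an object; "force" is the grip in N (left out, the last holds). Time passes only in rows, so rows that do not move let the fingers close. It gives the time, the measured TCP pose, the force and the opening at its end, in the units of the state.
- observe(): the state, without advancing time (a new reading comes with each control period).
- get_image(name): name is "scene" or "top" or "wrist"; returns the picture (420x560x3 uint8, blue, green, red); there is no depth.
- camera_model(name): a dict with "K" (3x3 intrinsics, pixels), "R" (3x3) and "t" (3): a world point X has camera coordinates R X + t. Camera axes: x right, y down, z forward; pixel columns grow to the right and rows downward; lengths in m; the calibration is good to about 2 mm. The wrist camera is an equidistant fisheye: a pixel r from the principal point sees the ray r / f radians off the axis. A picture is of the moment at which its call begins: read the wrist's pose just before it. camera_model takes no time and is no camera call; for the wrist camera it gives the pose at the moment of the call.
- sign_off(): hands the job in, once; it reports no verdict.
The state is a dict: "clock": time; "joints": joint angles; "dq": joint speeds; "joint_efforts": joint torques, N m; "position": TCP position; "ee_rot": TCP orientation; "force": force on the tool from outside, world axes, zero at the start; "ft_torque": the same for the moment, N m; "width": opening from 0.0 (shut) to 1.0 (fully open).
Only numpy, scipy, OpenCV 4.12 (cv2) and the standard library are available. Lean on these libraries where they do the work, as an engineer would, in place of code of your own. Each camera call takes 0.05 s, during which the arm holds its last target.

### The job

Set up the bench for finishing the platter's foot: tap the square platter by its edges, from one side and then the opposite one as needed, until it sits centred on the vacuum chuck plate's scribed cross lines and square to them, without ever lifting or tilting it, and only then swing the valve lever fully open to hold it. Put every scraper that lies on the bench into the clip rack in size order, each pressed home in the clips of its own width with the narrowest at the end nearest the platter, leaving empty the clips of any that are missing and leaving everything else on the bench alone.

Things in the scene. Friction and masses are not known exactly. Their poses are not given: they have to be found in the camera images.
- mark (a point): centre of the vacuum hold-down's round black chuck plate, on its flat top 90 mm above the bench; axes as the stand's, z up. The plate is 244 mm across, scribed in white with two cross lines along this point's x and y and centring squares 160 and 180 mm wide parallel to them. Fixed wooden foot 190 mm square, 26 mm high; brass pipe and valve on the -y side, below 82 mm.
- platter: square-rimmed wooden platter, loose on the plate, rim down and foot up: 150 x 150 mm (its x and y run along its sides), upright edges 22 mm high with a blue line, sloping back, round foot 100 mm across whose top is 44 mm above the plate; 0.3 to 0.6 kg, friction about 0.6. Too wide to grasp: tap its edges sideways. Starts off centre by up to 35 mm and turned 9 to 26 degrees. Origin: centre of its underside.
- valve (a joint): angle (rad) of the vacuum valve's lever about the vertical axis at valve_pivot. Near 0 (starts 0 to 0.2): shut, lever points along the stand's -x. 1.57: fully open, lever in line with the pipe, points along the stand's -y. Turns counter-clockwise seen from above to open; stop at 1.571, about 0.1 N m, stays where left.
- valve_pivot (a point): axis of the valve lever at lever height, 74 mm above the bench, 150 mm from the plate's centre along the stand's -y; axes as the stand's. The lever's black sleeve is centred 74 mm from this axis: 48 mm long, 19 mm wide, 14 mm high (67 to 81 mm above the bench), free space below it and on both sides.
- rack: clip rack fixed to the bench: dark board 125 (x) by 262 (y) mm, 10 thick, two aluminium rails along y, 14 mm wide, centred at x = -40 and +40, tops 34 mm up, 66 mm clear between. Four graded clip places, each a dark strip as wide as its scraper between sprung rollers (12 mm diameter, axes 48 mm up), on both rails. Press a level scraper straight down, about 10 N: the rollers part, then close over it. Origin: middle of underside.
- clips1 (a point): where the narrowest scraper (14 mm wide) belongs: the middle between the two rails at this clip place, at the height of the rail tops (34 mm above the bench). Axes as the rack's: x along a clipped scraper, y along the rails. First place, at the rack's +y end.
- clips2 (a point): where the second narrowest scraper (20 mm wide) belongs: the middle between the two rails at this clip place, at the height of the rail tops (34 mm above the bench). Axes as the rack's: x along a clipped scraper, y along the rails. 62 mm from the first place along the rack's -y.
- clips3 (a point): where the second widest scraper (26 mm wide) belongs: the middle between the two rails at this clip place, at the height of the rail tops (34 mm above the bench). Axes as the rack's: x along a clipped scraper, y along the rails. 124 mm from the first place along the rack's -y.
- clips4 (a point): where the widest scraper (32 mm wide) belongs: the middle between the two rails at this clip place, at the height of the rail tops (34 mm above the bench). Axes as the rack's: x along a clipped scraper, y along the rails. 186 mm from the first place along the rack's -y.
- scraper1: unhandled flat steel scraper, 125 mm long (its x; round nose at +x, dark tang end at -x), 14 mm wide (y), 10 mm thick (z), 0.13 kg or so; lies flat on the bench at the start. May be absent. Origin: centre of its underside as built; either face or end may lead when it is clipped in.
- mid1 (a point): the middle of scraper 1 (centre of its length, width and thickness).
- scraper2: unhandled flat steel scraper, 145 mm long (its x; round nose at +x, dark tang end at -x), 20 mm wide (y), 10 mm thick (z), 0.22 kg or so; lies flat on the bench at the start. May be absent. Origin: centre of its underside as built; either face or end may lead when it is clipped in.
- mid2 (a point): the middle of scraper 2 (centre of its length, width and thickness).
- scraper3: unhandled flat steel scraper, 165 mm long (its x; round nose at +x, dark tang end at -x), 26 mm wide (y), 10 mm thick (z), 0.33 kg or so; lies flat on the bench at the start. May be absent. Origin: centre of its underside as built; either face or end may lead when it is clipped in.
- mid3 (a point): the middle of scraper 3 (centre of its length, width and thickness).
- scraper4: unhandled flat steel scraper, 185 mm long (its x; round nose at +x, dark tang end at -x), 32 mm wide (y), 10 mm thick (z), 0.45 kg or so; lies flat on the bench at the start. May be absent. Origin: centre of its underside as built; either face or end may lead when it is clipped in.
- mid4 (a point): the middle of scraper 4 (centre of its length, width and thickness).
- beaker: black plastic beaker, 72 mm across, 85 mm high; a bystander, not to be disturbed. Origin: centre of its underside.
- wax_tin: round aluminium wax tin, 68 mm across, 45 mm high; a bystander, not to be disturbed. Origin: centre of its underside.
- sanding_block: cork sanding block 100 x 62 x 32 mm; a bystander, not to be disturbed. Origin: centre of its underside.
- tape_roll: roll of paper tape lying flat, 90 mm across, 24 mm high; a bystander, not to be disturbed. Origin: centre of its underside.
- caliper: steel caliper lying flat, 150 mm long, 12 mm high; a bystander, not to be disturbed. Origin: centre of its underside.

How it is judged:
By the outcome, as a careful person would: the job done as asked, in the order asked, and still so for the second after the job is handed in, with the robot touching nothing.
Of scraper1, scraper2, scraper3, scraper4 only 3 to 4 are there at a start; the rules pass over those that are not, and their reading is None.
At some moment in a run one of scraper1, scraper2, scraper3, scraper4 may be knocked a few centimetres aside while the robot is not near it.
Once in a run the grip may slacken for a moment while it holds something.
It also fails if it takes over 210 s, if anything falls off the work surface, if the arm or the gripper's body presses on something with over 40 N, if the wrist force passes 120 N, or if a joint passes its speed limit or range.

## Working session

There is one attempt and no reset: what is moved stays moved. The work goes in short steps, Python scripts to look and compute and a tool call to move; the robot and the scene stay as the last step left them, time stands still between calls to the robot, and variables do not carry over. Pictures are saved under pics/ and viewed, and the job is handed in when it is done.

Besides the shell and the picture viewer there is one more tool, called as name(argument=value, ...), one argument or row to a line, values as JSON. play_rows: Moves the arm, as the interface text tells. Its arguments: {"type":"object","properties":{"rows":{"type":"array","items":{"type":"array","items":{"type":"number"}}},"force":{"type":"number"}},"required":["rows"]}

```bash
ls; mkdir -p pics; python3 - <<'E'
from cell import *
import cv2
s=observe(); print(s)
for n in ["scene","top","wrist"]:
    cv2.imwrite(f"pics/a_{n}.png",get_image(n)); m=camera_model(n); print(n,m)
print(grip_point_offset if not callable(grip_point_offset) else grip_point_offset())
E
```

```text
pics
{'clock': 0.0, 'joints': array([-1.28957955,  0.43521427,  0.02495664,  1.57408563, -0.01157001,
        1.13395993, -0.07513195]), 'dq': array([-6.64543552e-04,  2.54118175e-04, -2.03328390e-03, -4.27998345e-05,
        2.27924023e-04, -2.65713713e-04, -2.35584315e-04]), 'joint_efforts': array([-3.60808790e-04, -6.67847228e+01,  9.84704643e-01, -3.14456820e+01,
       -6.05943007e-02,  4.27150168e-02,  1.51003110e-04]), 'position': array([0.23389383, 0.57900316, 0.19455466]), 'ee_rot': array([ 2.60361482e+00,  1.75631484e+00, -1.83191561e-03]), 'force': array([ 0.41577634, -0.06348276, -0.38958321]), 'ft_torque': array([ 0.03207795, -0.05378006, -0.05366978]), 'width': 1.0008351991782776}
scene {'K': array([[406.07839107,   0.        , 281.03953035],
       [  0.        , 406.07839107, 212.96232372],
       [  0.        ,   0.        ,   1.        ]]), 'R': array([[-0.33058435,  0.94358385, -0.01906583],
       [ 0.51365134,  0.16293656, -0.84238588],
       [-0.79175519, -0.28827278, -0.53853739]]), 't': array([ 0.19532206, -0.20175052,  1.45322792])}
top {'K': array([[431.91232359,   0.        , 284.88903652],
       [  0.        , 431.91232359, 209.03042369],
       [  0.        ,   0.        ,   1.        ]]), 'R': array([[-0.00690417, -0.99995515,  0.0064829 ],
       [-0.98018919,  0.0054841 , -0.19798758],
       [ 0.19794315, -0.0077214 , -0.98018309]]), 't': array([-0.01161085,  0.57827595,  0.91063676])}
wrist {'K': array([[325.1922621 ,   0.        , 284.11314707],
       [  0.        , 325.1922621 , 207.24849577],
       [  0.        ,   0.        ,   1.        ]]), 'R': array([[ 0.37390967,  0.92746219, -0.00233309],
       [ 0.88625724, -0.35655398,  0.29566428],
       [ 0.27338556, -0.11261945, -0.95528906]]), 't': array([-0.62463341, -0.03671274,  0.39128181])}
0.0188
```

View pics/a_scene.png

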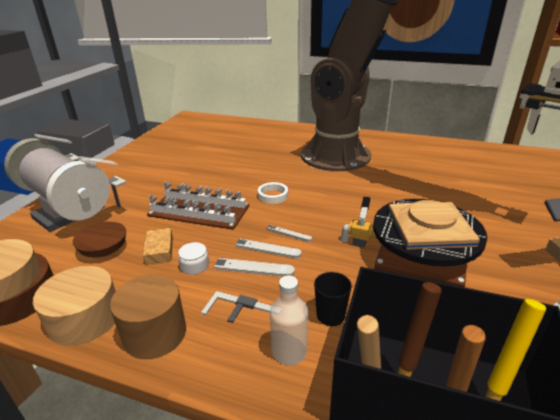

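View pics/a_top.png

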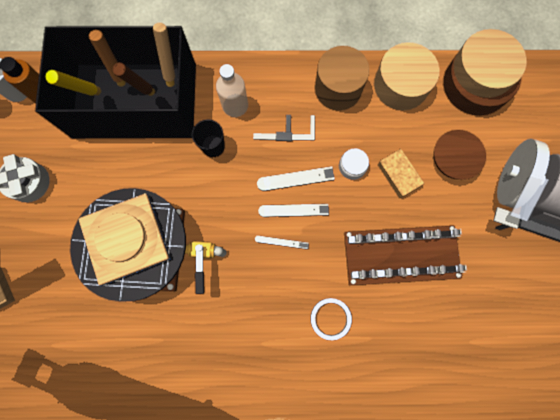

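View pics/a_wrist.png

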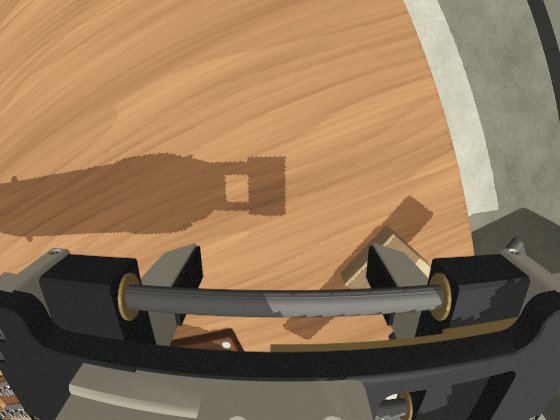

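```bash
cat > h.py <<'E'
import numpy as np, cv2
from cell import *
from scipy.spatial.transform import Rotation as Rn
def cast(name,px,z,m=None):
    m=m or camera_model(name); K,R,t=m["K"],np.array(m["R"]),np.array(m["t"])
    u=(px[0]-K[0,2])/K[0,0]; v=(px[1]-K[1,2])/K[1,1]
    if name=="wrist":
        r=np.hypot(u,v); d=np.array([np.sin(r)*u/max(r,1e-9),np.sin(r)*v/max(r,1e-9),np.cos(r)])
    else: d=np.array([u,v,1.])
    C=-R.T@t; d=R.T@d; return C+d*(z-C[2])/d[2]
def proj(name,X,m=None):
    m=m or camera_model(name); K=m["K"]; c=np.array(m["R"])@np.array(X)+m["t"]
    if name=="wrist":
        rr=np.hypot(c[0],c[1]); th=np.arctan2(rr,c[2]); a,b=c[0]/rr*th,c[1]/rr*th
    else: a,b=c[0]/c[2],c[1]/c[2]
    return np.array([K[0,0]*a+K[0,2],K[1,1]*b+K[1,2]])
def grab(name,fn=None,crop=None,s=1):
    m=camera_model(name); im=get_image(name)
    if fn:
        o=im if crop is None else im[crop[1]:crop[3],crop[0]:crop[2]]
        cv2.imwrite("pics/"+fn,cv2.resize(o,None,fx=s,fy=s,interpolation=cv2.INTER_CUBIC))
    return im,m
def plan(p,yaw=None,rot=None,yaxis=None):
    """print shift in tool fraction and turn fraction to reach target. yaw=angle of tool x axis, tool down"""
    s=observe(); R0=Rn.from_rotvec(s["ee_rot"]).as_matrix()
    d=R0.T@(np.array(p)-s["position"])
    if yaw is None: w=np.zeros(3)
    else:
        x=np.array([np.cos(yaw),np.sin(yaw),0]);
        if x@R0[:,0]<0: x=-x
        z=np.array([0,0,-1.]); Rt=np.c_[x,np.cross(z,x),z]; w=Rn.from_matrix(R0.T@Rt).as_rotvec()
    print("pos",s["position"].round(4),"toolx yaw deg",np.degrees(np.arctan2(R0[1,0],R0[0,0])).round(2),"t",round(s["clock"],2))
    print("shift frac",(d/.15).round(4),"mm",(d*1000).round(1),"turn frac",(w/.5).round(4),"deg",np.degrees(w).round(2))
E
python3 - <<'E'
import cv2
im=cv2.imread('pics/a_top.png')
def c(x0,y0,x1,y1,s,f): cv2.imwrite('pics/'+f,cv2.resize(im[y0:y1,x0:x1],None,fx=s,fy=s,interpolation=cv2.INTER_CUBIC))
c(60,180,240,310,4.4,'b1.png'); c(240,150,480,300,3.3,'b2.png')
E
```

```text
(no output)
```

View pics/b1.png

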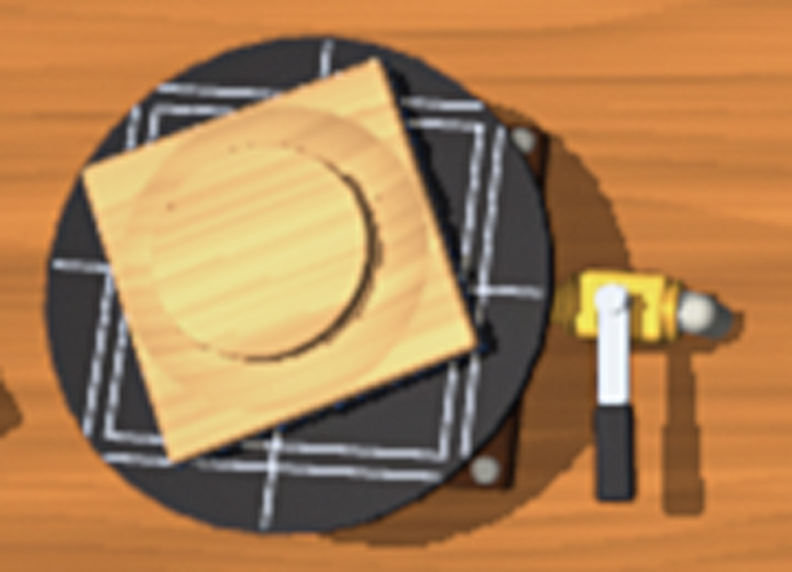

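View pics/b2.png

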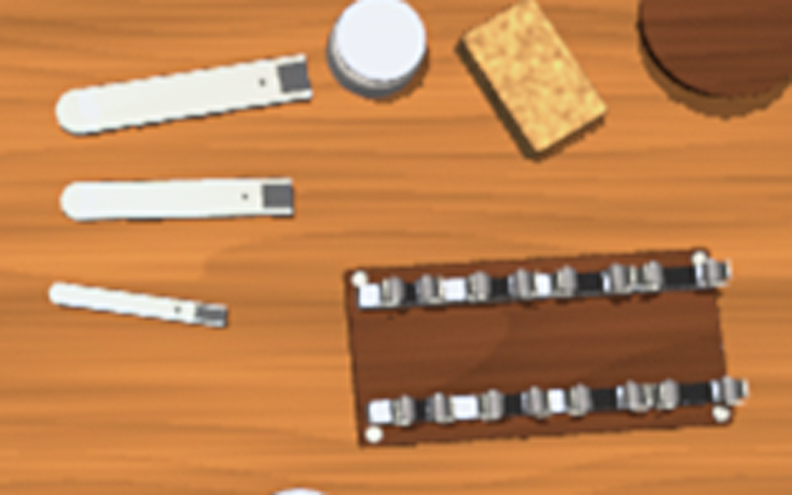

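```bash
cat > m1.py <<'E'
from h import *
def f(pts,o,s,z): return np.array([cast("top",((x+.5)/s-.5+o[0],(y+.5)/s-.5+o[1]),z)[:2] for x,y in pts])
A=f([(52,265),(545,294),(328,40),(263,528)],(60,180),4.4,.09); print("cross ends",A.round(4).tolist())
d1=A[0]-A[1]; d2=A[2]-A[3]; print(np.hypot(*d1),np.hypot(*d2),"y-axis ang",np.degrees(np.arctan2(d1[1],d1[0])),"x ang",np.degrees(np.arctan2(d2[1],d2[0])))
k=np.linalg.solve(np.c_[d1,-d2],A[3]-A[1]); print("mark",A[1]+k[0]*d1)
P=f([(375,58),(82,172),(172,463),(478,345)],(60,180),4.4,.112); print("plat",P.mean(0)); e=np.roll(P,-1,0)-P; print(np.hypot(*e.T),np.degrees(np.arctan2(e[:,1],e[:,0])))
P=f([(345,270),(708,248),(735,422),(360,445)],(240,150),3.3,.01); print("rack",P.mean(0)); e=np.roll(P,-1,0)-P; print(np.hypot(*e.T),np.degrees(np.arctan2(e[:,1],e[:,0])))
for n,a,b in [("big",(56,115),(309,79)),("mid",(62,202),(294,198)),("small",(49,291),(227,317))]:
    Q=f([a,b],(240,150),3.3,.01); e=Q[1]-Q[0]; print(n,Q.mean(0),np.hypot(*e),np.degrees(np.arctan2(e[1],e[0])))
Q=f([(612,297),(614,500)],(60,180),4.4,.08); print("lever",Q)
E
python3 m1.py
```

```text
cross ends [[0.5073, 0.4399], [0.4918, 0.2012], [0.6188, 0.3136], [0.382, 0.3295]]
0.2392184122216132 0.23729651597404347 y-axis ang 86.27515511524412 x ang -3.83370416891099
mark [0.49963084 0.3216099 ]
plat [0.50761589 0.32341905]
[0.14697771 0.1471612  0.1488299  0.14958724] [ 112.04297126 -158.68361395  -68.89558966   22.02997668]
rack [ 0.47974501 -0.28657361]
[0.2590213  0.1225317  0.26122103 0.12211829] [ -86.84820916 -176.06010037   93.06341897    2.91061409]
big [ 0.66085008 -0.04045127] 0.18535577421901567 -81.92706891800705
mid [ 0.58479518 -0.03614034] 0.165584109125535 -89.31478407230374
small [ 0.51042858 -0.00705037] 0.12647609078292732 -98.69844194351599
lever [[0.4912677  0.1707276 ]
 [0.39392408 0.16660443]]
```

```bash
cat >> h.py <<'E'
M=np.array([0.4996,0.3216]); SY=np.radians(-3.8)
def st(x,y,z):
    c,s=np.cos(SY),np.sin(SY); return np.array([M[0]+c*x-s*y,M[1]+s*x+c*y,z])
def tost(p):
    c,s=np.cos(SY),np.sin(SY); d=np.array(p[:2])-M; return np.array([c*d[0]+s*d[1],-s*d[0]+c*d[1]])
E
python3 -c "
from h import *
plan(st(-.13,-.013,.17),np.pi/2+SY)"
```

```text
pos [0.2339 0.5791 0.1947] toolx yaw deg 68.01 t 0.15
shift frac [-1.2814  1.4888  0.1666] mm [-192.2  223.3   25. ] turn frac [-1.000e-04  2.300e-03 -6.351e-01] deg [ -0.     0.07 -18.19]
```

play_rows(
  rows=[
    [-0.2, 0.22, 0, 0, 0, -0.2, -1],
    [-0.2, 0.22, 0, 0, 0, -0.2, -1],
    [-0.2, 0.22, 0, 0, 0, -0.2, -1],
    [-0.2, 0.22, 0.03, 0, 0, -0.03, -1],
    [-0.2, 0.22, 0.03, 0, 0, 0, -1],
  ],
)

```text
clock: 0.65
position: [0.3626, 0.4017, 0.1836]
ee_rot: [-2.265, -2.173, 0.004]
force: [0.7, 0.1, -0.1]
width: 0.995
```

```bash
python3 -c "
from h import *
plan(st(-.13,-.013,.17),np.pi/2+SY)"
```

```text
pos [0.3626 0.4017 0.1836] toolx yaw deg 87.62 t 0.65
shift frac [-0.5606  0.0666  0.0907] mm [-84.1  10.   13.6] turn frac [-0.0075  0.0005  0.0497] deg [-0.22  0.01  1.42]
```

play_rows(
  rows=[
    [-0.28, 0.03, 0.05, 0, 0, 0.05, -1],
    [-0.28, 0.03, 0.05, 0, 0, 0, -1],
    [0, 0, 0.2, 0, 0, 0, -1],
    [0, 0, 0.2, 0, 0, 0, -1],
    [0, 0, 0, 0, 0, 0, -1],
  ],
)

```text
clock: 1.15
position: [0.3731, 0.3057, 0.1067]
ee_rot: [2.31, 2.128, -0.003]
force: [1.2, -0.4, 0.2]
width: 0.998
```

```bash
python3 -c "
from h import *
plan(st(-.13,-.013,.098),np.pi/2+SY)
grab('top','c1.png',(60,150,260,310),4); grab('wrist','c1w.png')"
```

```text
pos [0.3731 0.3057 0.1067] toolx yaw deg 85.3 t 1.15
shift frac [ 0.0744 -0.0333  0.0579] mm [11.2 -5.   8.7] turn frac [-0.001   0.0035 -0.0315] deg [-0.03  0.1  -0.9 ]
```

View pics/c1.png

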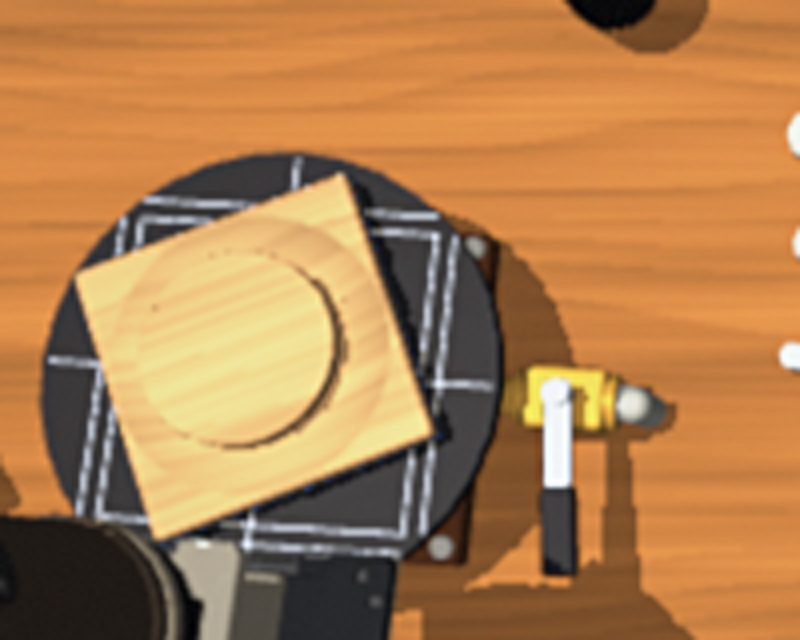

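View pics/c1w.png

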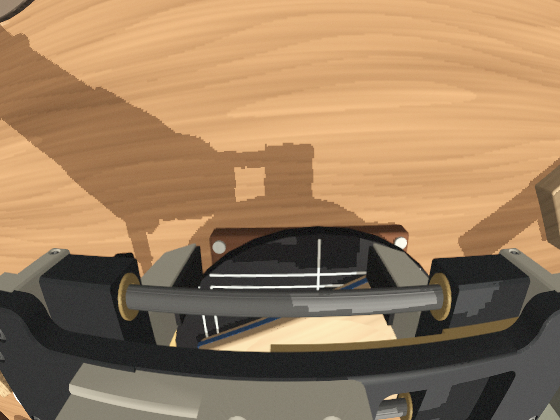

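play_rows(
  rows=[
    [0.04, 0, 0.058, 0, 0, -0.03, -1],
    [0, 0.1, 0, 0, 0, 0, -1],
    [0, 0.1, 0, 0, 0, 0, -1],
    [0, 0.067, 0, 0, 0, 0, -1],
    [0, 0.067, 0, 0, 0, 0, -1],
  ],
)

```text
clock: 1.75
position: [0.4303, 0.3158, 0.1047]
ee_rot: [-2.287, -2.154, -0.016]
force: [-0.2, -0.8, 0.2]
width: 1.002
```

```bash
python3 -c "
from h import *
plan(st(-.08,-.018,.098),np.pi/2+SY)
grab('top','c2.png',(60,180,240,310),4.4)"
```

```text
pos [0.4303 0.3158 0.1047] toolx yaw deg 86.56 t 1.75
shift frac [-0.0504 -0.0758  0.0437] mm [ -7.6 -11.4   6.6] turn frac [ 0.0136 -0.0156  0.0127] deg [ 0.39 -0.45  0.36]
```

View pics/c2.png

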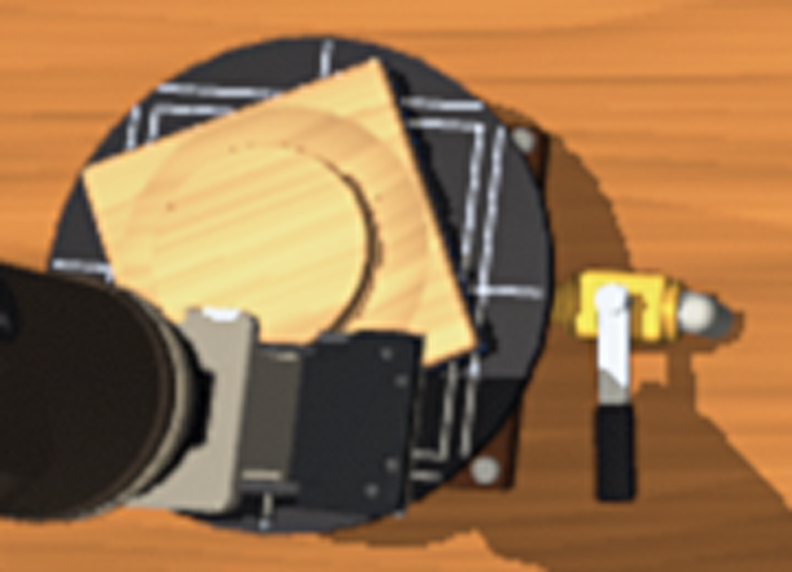

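```bash
python3 -c "
from h import *
s=observe();R0=Rn.from_rotvec(s['ee_rot']).as_matrix()
for o in [(0,0,0),(.046,.0095,0),(-.046,.0095,0),(.065,.0095,0),(-.065,.0095,0),(.095,.037,-.066),(-.095,.037,-.066),(-.095,-.037,-.066)]:
    X=s['position']+R0@np.array(o); p=proj('top',X); print(o,X.round(3),((p-[60,180])*4.4).round(), proj('wrist',X).round(), proj('scene',X).round())
print(R0.round(3))
grab('wrist','c2w.png'); grab('scene','c2s.png',(340,170,520,310),4.4)
"
```

```text
(0, 0, 0) [0.432 0.315 0.105] [287. 416.] [283. 241.] [428. 206.]
(0.046, 0.0095, 0) [0.445 0.361 0.105] [192. 391.] [354. 254.] [448. 212.]
(-0.046, 0.0095, 0) [0.439 0.269 0.105] [388. 402.] [212. 254.] [407. 204.]
(0.065, 0.0095, 0) [0.446 0.38  0.105] [152. 388.] [381. 254.] [457. 213.]
(-0.065, 0.0095, 0) [0.438 0.25  0.104] [428. 404.] [185. 253.] [399. 203.]
(0.095, 0.037, -0.066) [0.475 0.407 0.172] [ 29. 313.] [454. 346.] [477. 196.]
(-0.095, 0.037, -0.066) [0.463 0.218 0.17 ] [462. 337.] [111. 345.] [388. 182.]
(-0.095, -0.037, -0.066) [0.389 0.222 0.17 ] [443. 509.] [ 78. 219.] [393. 168.]
[[ 0.062  0.998  0.009]
 [ 0.998 -0.062  0.007]
 [ 0.008  0.008 -1.   ]]
```

View pics/c2w.png

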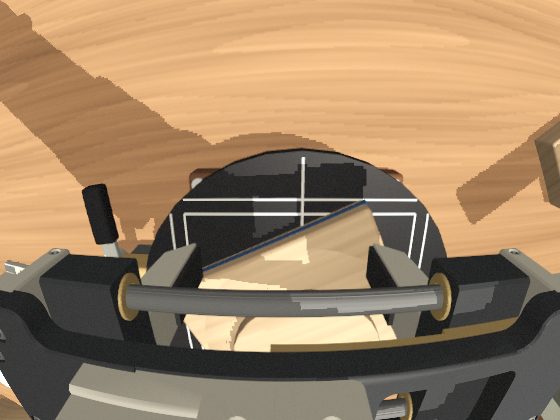

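View pics/c2s.png

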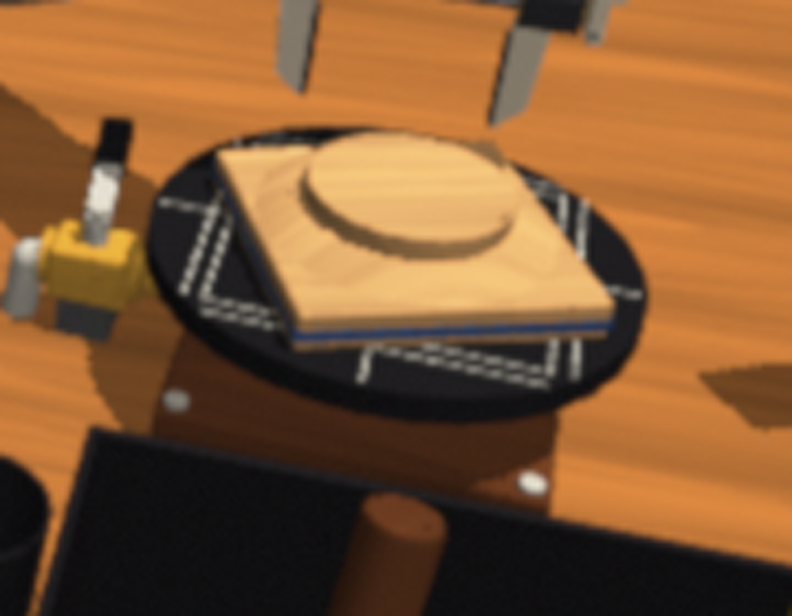

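```bash
python3 -c "
from h import *
s=observe();print(s['position'],s['joints'].round(3))
print(proj('wrist',st(-.122,0,.09)),proj('wrist',st(-.122,0,.06)),proj('wrist',st(-.08,.08,.09)),proj('wrist',st(-.08,-.08,.09)))
for n in ['scene','top']: print(n,proj(n,st(-.122,0,.09)),proj(n,st(-.12,0,.09)))
m=camera_model('wrist');print('camera pos',-m['R'].T@m['t'])
grab('scene','c3s.png',(240,0,560,300),2.4)
"
```

```text
[0.42965545 0.31527923 0.10432281] [-0.766  0.379  0.043  1.92  -0.022  0.834  0.799]
[300.73828894 154.66969812] [298.38361452 148.67138996] [413.1611087  217.84087509] [181.50296929 217.24762405]
scene [433.64913757 201.00553023] [433.56649345 201.39110338]
top [119.15385144 301.66393935] [119.28449332 300.67870536]
camera pos [0.34781435 0.31979414 0.29227696]
```

View pics/c3s.png

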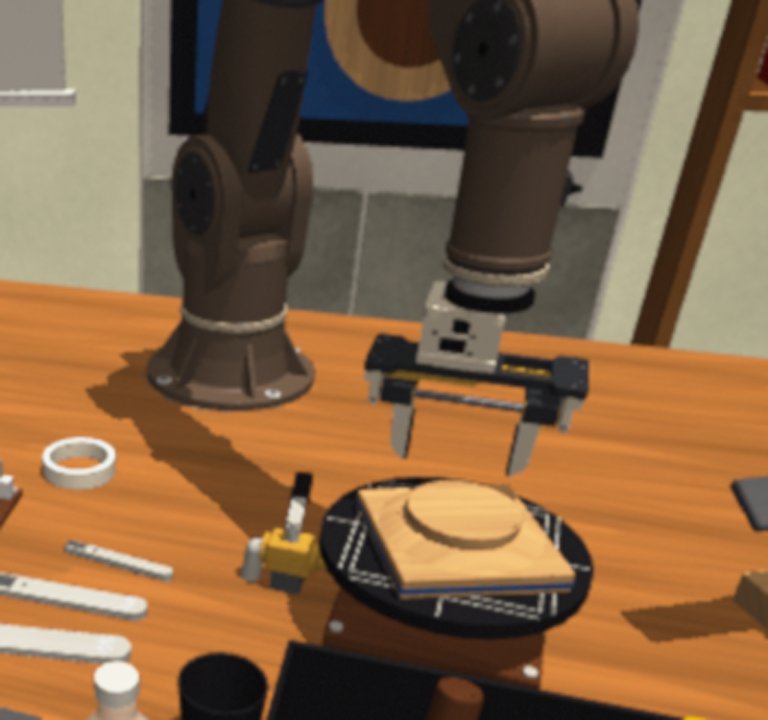

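```bash
python3 -c "
from h import *
s=observe();R0=Rn.from_rotvec(s['ee_rot']).as_matrix()
for h in [0,-.02,-.04,-.06]:
  for o in [(.055,.0,h),(-.055,.0,h)]:
    X=s['position']+R0@np.array(o); print(h,proj('scene',X).round(1),proj('wrist',X).round(1),proj('top',X).round(1))
im=cv2.imread('pics/c2w.png'); cv2.imwrite('pics/c2wz.png',cv2.resize(im[130:310,120:460],None,fx=2.3,fy=2.3,interpolation=cv2.INTER_CUBIC))
for p in [(-.09,.09),(-.09,-.09),(-.08,.08),(-.08,-.08),(-.122,0)]: print(p,((proj('wrist',st(*p,.09))-[120,130])*2.3).round(), ((proj('wrist',st(*p,.06))-[120,130])*2.3).round())
"
```

```text
0 [452.3 209.7] [368.5 240.8] [ 98.6 275. ]
0 [404.1 201.3] [197.7 240.6] [151.9 277.9]
-0.02 [454.1 202.3] [376.4 254. ] [ 94.5 274.6]
-0.02 [405.2 194.1] [189.5 253.8] [149.  277.6]
-0.04 [455.9 194.8] [385.8 269.9] [ 90.3 274.2]
-0.04 [406.4 186.8] [179.9 269.5] [146.  277.2]
-0.06 [457.7 187.1] [397.  289.1] [ 85.8 273.7]
-0.06 [407.6 179.3] [168.3 288.7] [142.9 276.8]
(-0.09, 0.09) [707. 174.] [672. 148.]
(-0.09, -0.09) [107. 171.] [137. 145.]
(-0.08, 0.08) [674. 205.] [642. 176.]
(-0.08, -0.08) [142. 204.] [167. 174.]
(-0.122, 0) [416.  60.] [410.  46.]
```

View pics/c2wz.png

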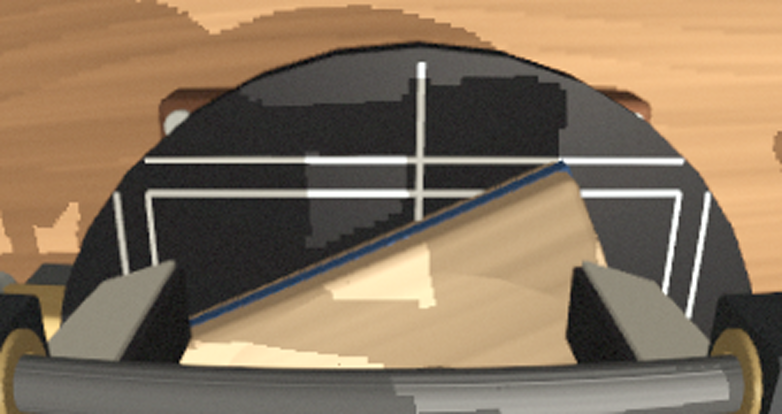

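play_rows(
  rows=[
    [0, -0.28, 0, 0, 0, 0, -1],
    [0, -0.28, 0, 0, 0, 0, -1],
    [0, 0, 0.2, 0, 0, 0, -1],
    [0, 0, 0.2, 0, 0, 0, -1],
    [0, 0, 0, 0, 0, 0, -1],
  ],
)

```text
clock: 2.45
position: [0.3402, 0.3219, 0.0436]
ee_rot: [-2.283, -2.154, -0.018]
force: [0.4, -0.1, -0.3]
width: 1.0
```

```bash
python3 -c "
from h import *
s=observe();R0=Rn.from_rotvec(s['ee_rot']).as_matrix();print(s['position'],s['force'])
for h in [0,-.02,-.04,-.06]:
  for o in [(.055,.0,h),(-.055,.0,h)]:
    X=s['position']+R0@np.array(o); print(h,((proj('scene',X)-[340,130])*4).round())
im,_=grab('scene','c4s.png',(340,130,520,280),4)
"
```

```text
[0.3402193  0.32190869 0.04357545] [ 0.40052232 -0.05476881 -0.26668813]
0 [440. 330.]
0 [265. 300.]
-0.02 [446. 304.]
-0.02 [269. 274.]
-0.04 [452. 277.]
-0.04 [274. 248.]
-0.06 [459. 249.]
-0.06 [278. 221.]
```

View pics/c4s.png

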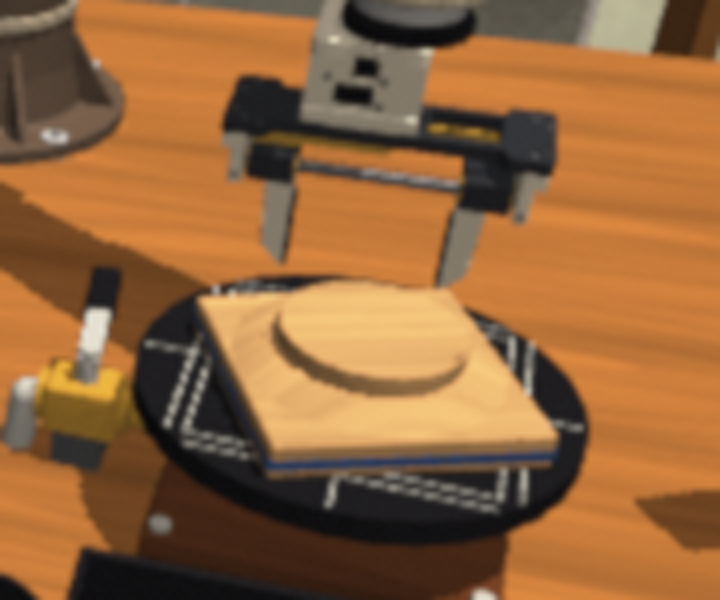

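play_rows(
  rows=[
    [0, 0, 0.15, 0, 0, 0, -1],
    [0, 0, 0.08, 0, 0, 0, -1],
    [0, 0, 0, 0, 0, 0, -1],
  ],
)

```text
clock: 2.8
position: [0.3432, 0.3248, 0.0131]
ee_rot: [-2.284, -2.153, -0.027]
force: [-0.1, -0.8, 0.8]
width: 0.998
```

```bash
python3 -c "
from h import *
s=observe();R0=Rn.from_rotvec(s['ee_rot']).as_matrix();print(s['position'],s['force'])
im,_=grab('wrist','c5w.png')
"
```

```text
[0.34323997 0.32480927 0.01313642] [-0.11792208 -0.75691291  0.79100193]
```

View pics/c5w.png

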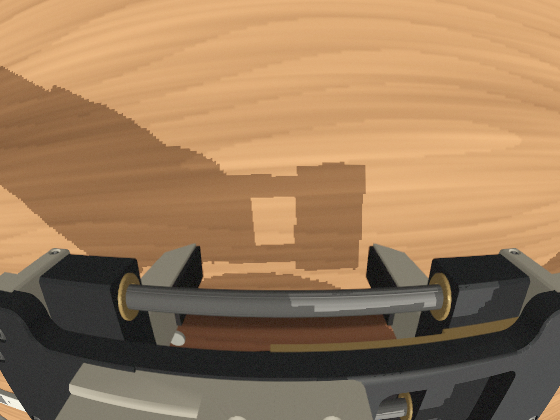

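play_rows(
  rows=[
    [0, 0, 0.07, 0, 0, 0, -1],
    [0, 0, 0.05, 0, 0, 0, -1],
    [0, 0, 0.04, 0, 0, 0, -1],
  ],
)

```text
clock: 3.15
position: [0.3456, 0.327, -0.0091]
ee_rot: [-2.284, -2.152, -0.036]
force: [-0.3, -0.5, -0.3]
width: 1.0
```

play_rows(
  rows=[
    [0, 0, 0.06, 0, 0, 0, -1],
    [0, 0, 0.06, 0, 0, 0, -1],
  ],
)

```text
clock: 3.35
position: [0.3462, 0.3276, -0.0281]
ee_rot: [-2.284, -2.151, -0.037]
force: [-0.0, -0.3, -1.5]
width: 1.003
```

```bash
python3 -c "
from h import *
plan(st(-.15,-.01,-.02),np.pi/2+SY)
im,_=grab('scene','c6s.png',(340,130,520,280),4)
"
```

```text
pos [ 0.3462  0.3276 -0.0281] toolx yaw deg 86.57 t 3.35
shift frac [-0.0378  0.0237 -0.0546] mm [-5.7  3.5 -8.2] turn frac [ 0.0277 -0.0392  0.0128] deg [ 0.79 -1.12  0.37]
```

View pics/c6s.png

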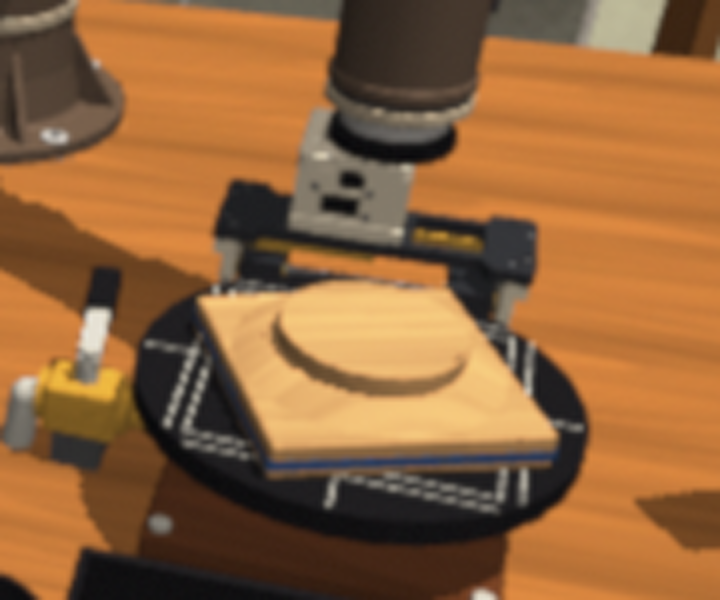

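play_rows(
  rows=[
    [0, -0.2, 0, 0.03, -0.04, 0.01, -1],
    [0, 0, 0.02, 0, 0, 0, -1],
    [0, 0, 0.02, 0, 0, 0, -1],
    [0, 0, 0, 0, 0, 0, -1],
  ],
)

```text
clock: 3.8
position: [0.3129, 0.3289, -0.0303]
ee_rot: [-2.295, -2.142, 0.007]
force: [0.3, 0.4, -0.4]
width: 0.999
```

play_rows(
  rows=[
    [0, 0, 0.03, 0, 0, 0, -1],
    [0, 0, 0.02, 0, 0, 0, -1],
    [0, 0, 0.02, 0, 0, 0, -1],
  ],
)

```text
clock: 4.1
position: [0.3133, 0.3295, -0.0316]
ee_rot: [-2.294, -2.141, 0.0]
force: [-9.6, -10.0, 65.4]
width: 0.997
```

```bash
python3 -c "
from h import *
plan(st(-.15,-.01,-.02),np.pi/2+SY)
im,_=grab('wrist','c7w.png');im,_=grab('scene','c7s.png',(340,130,520,280),4)
"
```

```text
pos [ 0.3133  0.3295 -0.0316] toolx yaw deg 86.06 t 4.1
shift frac [-0.0363  0.243  -0.0779] mm [ -5.4  36.4 -11.7] turn frac [-0.0059 -0.0047 -0.0048] deg [-0.17 -0.13 -0.14]
```

View pics/c7w.png

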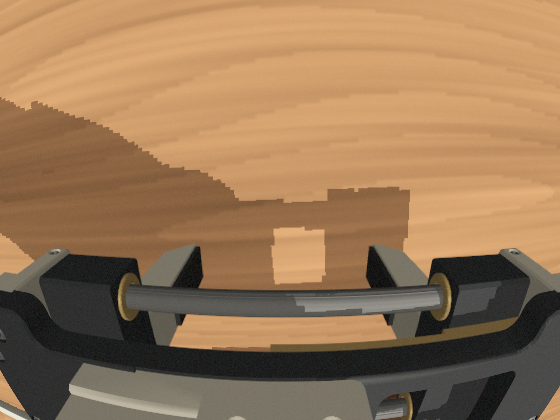

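play_rows(
  rows=[
    [0, 0, -0.1, 0, 0, 0, -1],
    [0, 0, -0.3, 0, 0, 0, -1],
    [0, 0, -0.3, 0, 0, 0, -1],
    [0, 0, -0.1, 0, 0, 0, -1],
  ],
)

```text
clock: 4.6
position: [0.3122, 0.328, 0.0913]
ee_rot: [-2.293, -2.143, 0.007]
force: [1.4, 0.6, -1.4]
width: 1.001
```

```bash
cat >> h.py <<'E'
ZB=-0.031  # reported z when true tip z=0
def go(p,yaw=None): plan([p[0],p[1],p[2]+ZB],yaw)
E
python3 -c "
from h import *
go(st(-.135,-.015,.097),np.pi/2+SY); print(observe()['force'])
im,_=grab('top','c8.png')
"
```

```text
pos [0.3122 0.328  0.0913] toolx yaw deg 86.13 t 4.6
shift frac [-0.0593  0.3501  0.1671] mm [-8.9 52.5 25.1] turn frac [-0.0106  0.0015 -0.0024] deg [-0.3   0.04 -0.07]
[ 1.36083206  0.57436096 -1.35710586]
```

View pics/c8.png

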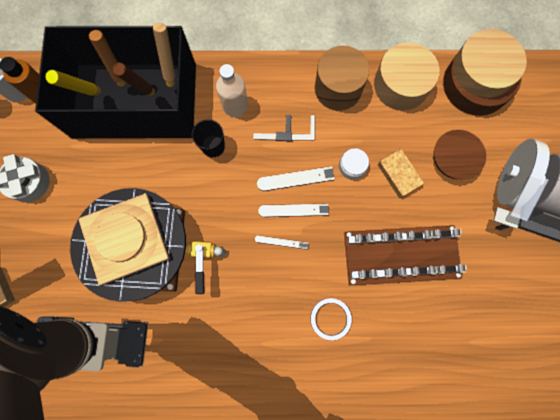

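play_rows(
  rows=[
    [-0.06, 0.3, 0, -0.01, 0, 0, -1],
    [0, 0.05, 0.1, 0, 0, 0, -1],
    [0, 0, 0.065, 0, 0, 0, -1],
    [0, 0.1, 0, 0, 0, 0, -1],
    [0, 0, 0, 0, 0, 0, -1],
  ],
)

```text
clock: 5.15
position: [0.3809, 0.3161, 0.0664]
ee_rot: [-2.29, -2.15, -0.004]
force: [0.7, -0.1, -0.1]
width: 1.0
```

```bash
python3 -c "
from h import *
go(st(-.08,-.015,.097),np.pi/2+SY); print(observe()['force'])
"
```

```text
pos [0.3809 0.3161 0.0664] toolx yaw deg 86.38 t 5.15
shift frac [-0.0119  0.2539  0.0028] mm [-1.8 38.1  0.4] turn frac [ 0.0026 -0.0048  0.0062] deg [ 0.07 -0.14  0.18]
[ 0.68527251 -0.0885933  -0.09170805]
```

play_rows(
  rows=[
    [0, 0.06, 0, 0, 0, 0, -1],
    [0, 0.06, -0.002, 0, 0, 0, -1],
    [0, 0.06, -0.002, 0, 0, 0, -1],
    [0, 0.06, -0.002, 0, 0, 0, -1],
  ],
)

```text
clock: 5.55
position: [0.4164, 0.3145, 0.067]
ee_rot: [-2.285, -2.153, 0.001]
force: [-1.5, -0.3, -0.7]
width: 1.003
```

```bash
python3 -c "
from h import *
go(st(-.08,-.015,.097),np.pi/2+SY); print(observe()['force'])
grab('top','d1.png',(60,180,240,310),4.4); grab('wrist','d1w.png',(120,130,460,310),2.3)
"
```

```text
pos [0.4164 0.3145 0.067 ] toolx yaw deg 86.6 t 5.55
shift frac [-0.0159  0.0168  0.0069] mm [-2.4  2.5  1. ] turn frac [-0.004  -0.0023  0.014 ] deg [-0.12 -0.07  0.4 ]
[-1.45561366 -0.32679145 -0.65295352]
```

View pics/d1.png

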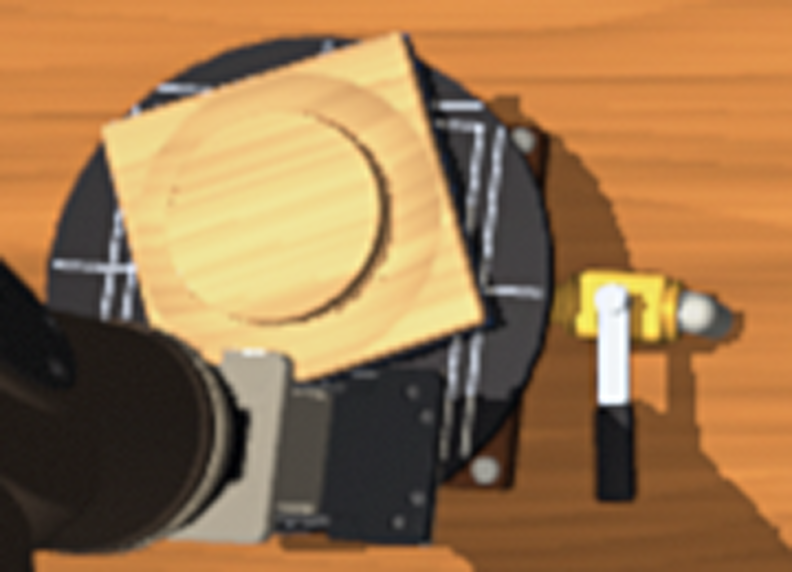

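View pics/d1w.png

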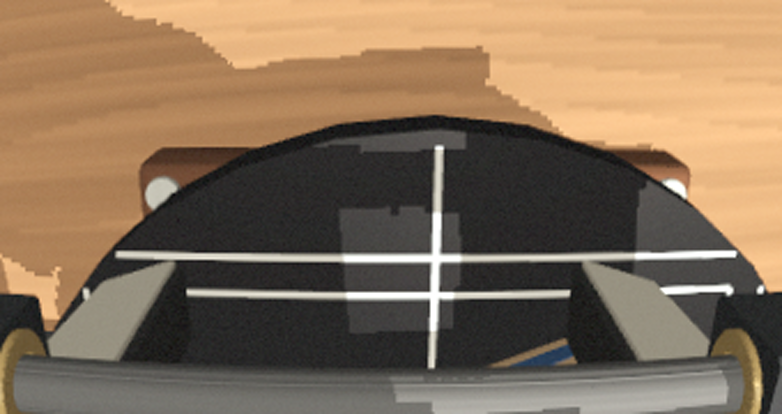

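```bash
cat >> h.py <<'E'
def plat(a,b,c,o=(60,180),s=4.4,z=.112):
    # a,b,c consecutive corners in crop px
    P=[cast("top",((x+.5)/s-.5+o[0],(y+.5)/s-.5+o[1]),z)[:2] for x,y in (a,b,c)]
    P=[tost(p) for p in P]; ctr=(P[0]+P[2])/2; e1=P[1]-P[0]; e2=P[2]-P[1]
    f=lambda e:(np.degrees(np.arctan2(e[1],e[0]))+45)%90-45
    print("stand ctr mm",(ctr*1000).round(1),"ang",f(e1).round(1),f(e2).round(1),"len",np.hypot(*e1).round(4),np.hypot(*e2).round(4))
    print("corners",(np.array(P)*1000).round(0).tolist())
E
python3 -c "
from h import *
plat((82,172),(375,58),(478,345)); plat((103,128),(405,33),(486,323))"
```

```text
stand ctr mm [7.5 1.7] ang 25.8 25.8 len 0.147 0.1496
corners [[43.0, 100.0], [107.0, -32.0], [-28.0, -97.0]]
stand ctr mm [23.7 -3. ] ang 21.8 21.7 len 0.1492 0.148
corners [[65.0, 94.0], [120.0, -45.0], [-17.0, -100.0]]
```

play_rows(
  rows=[
    [0, -0.05, 0, 0, 0, 0, -1],
    [0, 0, -0.25, 0, 0, 0, -1],
    [0, 0, -0.25, 0, 0, 0, -1],
    [0.06, 0.3, 0, 0, 0, 0, -1],
    [0.06, 0.3, 0, 0, 0, 0, -1],
  ],
)

```text
clock: 6.15
position: [0.495, 0.3283, 0.1458]
ee_rot: [-2.279, -2.157, 0.002]
force: [0.3, 0.7, -1.2]
width: 1.0
```

play_rows(
  rows=[
    [0.06, 0.3, 0, 0, 0, 0, -1],
    [0, 0.3, 0, 0, 0, 0, -1],
    [0, 0.3, 0, 0, 0, 0, -1],
    [0, 0.1, 0, 0, 0, 0, -1],
  ],
)

```text
clock: 6.55
position: [0.6512, 0.3314, 0.1471]
ee_rot: [-2.277, -2.16, -0.005]
force: [-0.0, -0.4, -0.8]
width: 0.998
```

```bash
python3 -c "
from h import *
go(st(.14,.018,.097),np.pi/2+SY); print(observe()['force'])
"
```

```text
pos [0.6512 0.3314 0.1471] toolx yaw deg 86.97 t 6.55
shift frac [-0.0132 -0.071   0.5404] mm [ -2.  -10.7  81.1] turn frac [ 0.0005 -0.0085  0.027 ] deg [ 0.01 -0.24  0.77]
[-0.0196934  -0.42580242 -0.79044778]
```

```bash
cat >> h.py <<'E'
def pf(ctr,ang,C,z,rel):
    """target tool centre C (mm, platter frame), tool yaw rel (deg, stand)"""
    a=np.radians(ang); R=np.array([[np.cos(a),-np.sin(a)],[np.sin(a),np.cos(a)]])
    q=(np.array(ctr)+R@np.array(C))/1000; go(st(q[0],q[1],z),np.pi/2+SY+np.radians(rel))
E
python3 -c "
from h import *
pf((23.7,-3),21.7,(106,-8),.097,12)
"
```

```text
pos [0.6512 0.3314 0.1471] toolx yaw deg 86.97 t 6.55
shift frac [ 0.0599 -0.1691  0.5407] mm [  9.  -25.4  81.1] turn frac [ 0.0014 -0.0084 -0.3919] deg [  0.04  -0.24 -11.23]
```

play_rows(
  rows=[
    [0.03, -0.05, 0.1, 0, 0, -0.2, -1],
    [0.03, -0.05, 0.1, 0, -0.01, -0.19, -1],
    [0, -0.04, 0.1, 0, 0, 0, -1],
    [0, 0, 0.1, 0, 0, 0, -1],
    [0, 0, 0, 0, 0, 0, -1],
  ],
)

```text
clock: 7.05
position: [0.6315, 0.3391, 0.0841]
ee_rot: [2.052, 2.375, 0.001]
force: [-0.2, 0.0, -0.8]
width: 1.004
```

```bash
python3 -c "
from h import *
pf((23.7,-3),21.7,(106,-8),.097,12)
"
```

```text
pos [0.6315 0.3391 0.0841] toolx yaw deg 98.35 t 7.05
shift frac [ 0.0242 -0.031   0.1203] mm [ 3.6 -4.6 18. ] turn frac [0.0048 0.0044 0.0054] deg [0.14 0.13 0.15]
```

play_rows(
  rows=[
    [0.02, -0.02, 0.12, 0, 0, 0, -1],
    [-0.009, -0.055, 0, 0, 0, 0, -1],
    [-0.009, -0.055, 0, 0, 0, 0, -1],
    [-0.009, -0.055, 0, 0, 0, 0, -1],
    [-0.009, -0.055, 0, 0, 0, 0, -1],
  ],
)

```text
clock: 7.55
position: [0.598, 0.3311, 0.0696]
ee_rot: [2.052, 2.369, 0.01]
force: [1.1, -0.1, -1.1]
width: 1.003
```

```bash
python3 -c "
from h import *
pf((23.7,-3),21.7,(70,-8),.097,12); print(observe()['force'])
grab('top','d2.png',(60,180,240,310),4.4); grab('wrist','d2w.png',(120,130,460,310),2.3)
"
```

```text
pos [0.598  0.3311 0.0696] toolx yaw deg 98.22 t 7.55
shift frac [ 0.0048 -0.039   0.0234] mm [ 0.7 -5.9  3.5] turn frac [0.0193 0.0031 0.0006] deg [0.55 0.09 0.02]
[ 1.1420621  -0.08282888 -1.06331536]
```

View pics/d2.png

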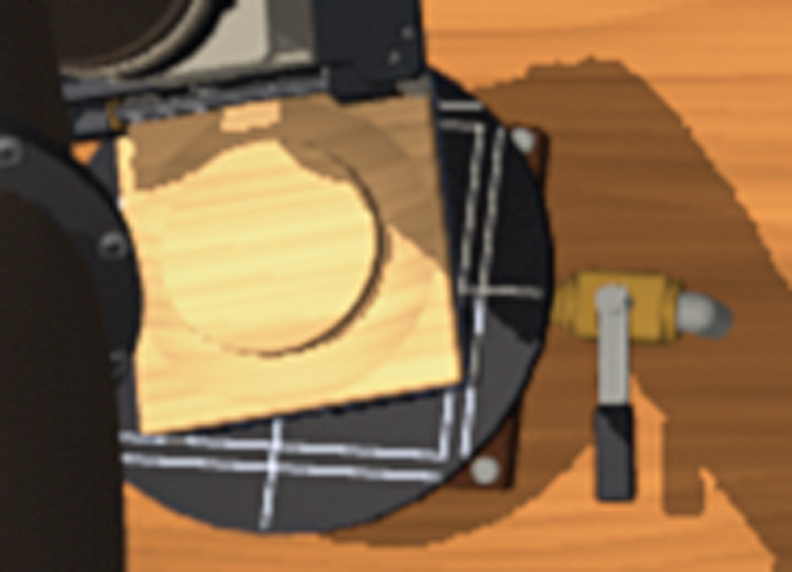

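View pics/d2w.png

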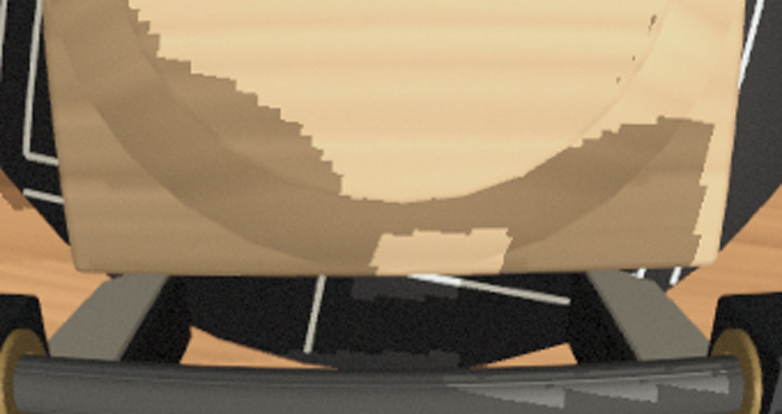

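```bash
python3 -c "
from h import *
plat((433,92),(462,382),(143,433)); print('tool',tost(observe()['position'])*1000)"
```

```text
stand ctr mm [ 7.1 -4.2] ang 12.2 12.5 len 0.1404 0.1484
corners [[92.0, -62.0], [-45.0, -92.0], [-78.0, 53.0]]
tool [96.48837884 16.01250533]
```

play_rows(
  rows=[
    [-0.013, -0.02, 0.008, 0, 0, 0.105, -1],
    [-0.013, -0.02, 0.008, 0, 0, 0.105, -1],
    [-0.013, -0.02, 0.005, 0, 0, 0.105, -1],
    [-0.013, -0.02, 0, 0, 0, 0.105, -1],
    [0, 0, 0, 0, 0, 0, -1],
  ],
)

```text
clock: 8.15
position: [0.5896, 0.3225, 0.0708]
ee_rot: [2.296, 2.13, 0.023]
force: [1.4, -0.6, 0.2]
width: 1.001
```

```bash
python3 -c "
from h import *
go(st(.086,.008,.097),np.pi/2+SY); print(observe()['force'])
grab('top','d3.png',(60,180,240,310),4.4); grab('wrist','d3w.png',(120,130,460,310),2.3)
"
```

```text
pos [0.5896 0.3225 0.0708] toolx yaw deg 85.72 t 8.15
shift frac [ 0.007  -0.0257  0.0315] mm [ 1.  -3.9  4.7] turn frac [ 0.0344 -0.0087 -0.0169] deg [ 0.99 -0.25 -0.48]
[ 1.3897674  -0.62505907  0.1992662 ]
```

View pics/d3.png

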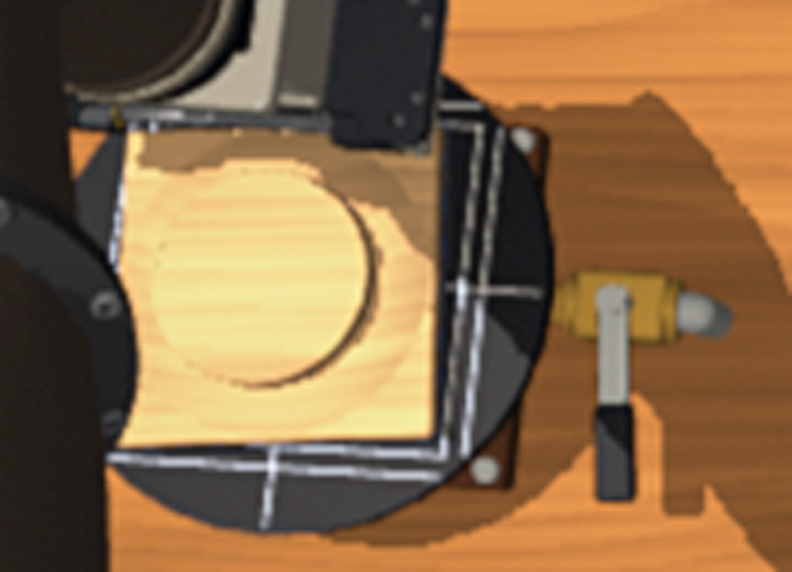

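View pics/d3w.png

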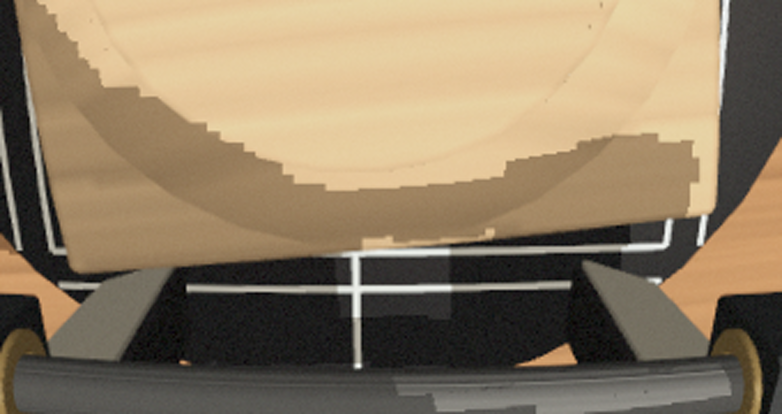

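play_rows(
  rows=[
    [0, -0.02, 0.02, 0.03, -0.01, -0.015, -1],
    [0, -0.02, 0.015, 0.005, 0, 0, -1],
    [0, -0.02, 0, 0, 0, 0, -1],
    [0, 0, 0, 0, 0, 0, -1],
  ],
)

```text
clock: 8.65
position: [0.5828, 0.3235, 0.0659]
ee_rot: [2.287, 2.151, 0.002]
force: [0.3, 0.0, 0.5]
width: 1.003
```

```bash
python3 -c "
from h import *
go(st(.084,.008,.097),np.pi/2+SY); print(observe()['force'])
grab('top','d4.png',(60,180,240,310),4.4); grab('wrist','d4w.png',(120,130,460,310),2.3)
"
```

```text
pos [0.5828 0.3235 0.0659] toolx yaw deg 86.5 t 8.65
shift frac [ 0.0042  0.0072 -0.0005] mm [ 0.6  1.1 -0.1] turn frac [0.004  0.0002 0.0104] deg [0.11 0.01 0.3 ]
[0.29126701 0.02899548 0.46881438]
```

View pics/d4w.png

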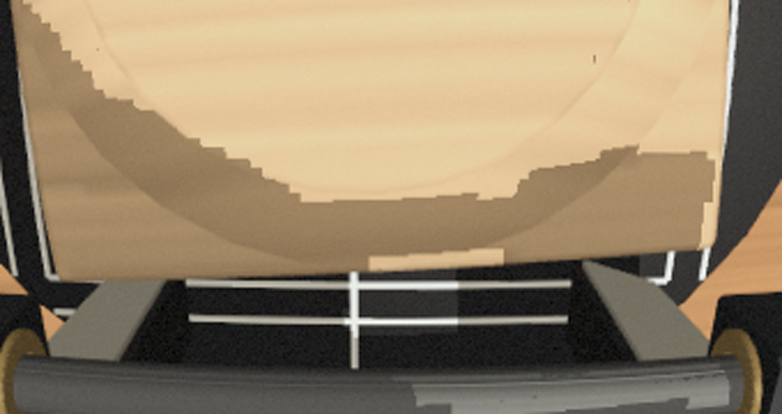

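play_rows(
  rows=[
    [0, -0.025, 0, 0, 0, 0.01, -1],
    [0, -0.025, 0, 0, 0, 0, -1],
    [0, 0, 0, 0, 0, 0, -1],
  ],
)

```text
clock: 9.05
position: [0.575, 0.3233, 0.0659]
ee_rot: [2.293, 2.144, 0.001]
force: [1.2, -0.4, -0.6]
width: 0.999
```

```bash
python3 -c "
from h import *
go(st(.078,.008,.097),np.pi/2+SY); print(observe()['force'])
grab('top','d5.png',(60,180,240,310),4.4); grab('wrist','d5w.png',(120,130,460,310),2.3)
"
```

```text
pos [0.575  0.3233 0.0659] toolx yaw deg 86.16 t 9.05
shift frac [ 0.0088  0.0189 -0.0007] mm [ 1.3  2.8 -0.1] turn frac [ 0.0046  0.0017 -0.0014] deg [ 0.13  0.05 -0.04]
[ 1.22485503 -0.4036768  -0.59304848]
```

View pics/d5w.png

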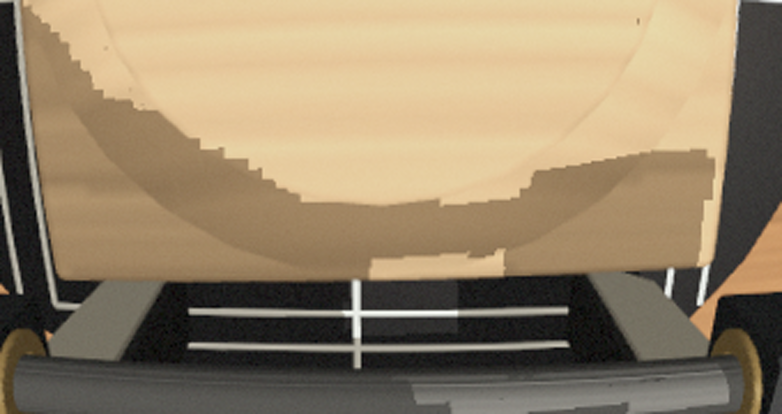

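View pics/d5.png

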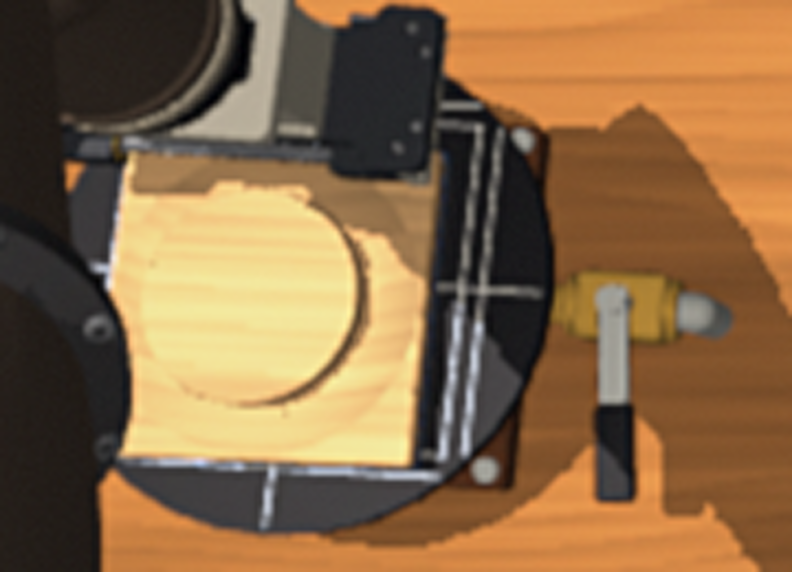

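```bash
python3 -c "
from h import *
print(observe()['joints'].round(2))"
```

```text
[-0.66  0.61  0.1   1.63 -0.07  0.91  0.97]
```

play_rows(
  rows=[
    [0, 0.05, 0, 0, 0, 0, -1],
    [0, 0, -0.25, 0, 0, 0, -1],
    [0, 0, -0.25, 0, 0, 0.2, -1],
  ],
)

```text
clock: 9.45
position: [0.5783, 0.3219, 0.136]
ee_rot: [-2.397, -2.027, 0.019]
force: [1.2, 0.1, 0.4]
width: 1.002
```

```bash
python3 -c "
from h import *
print(observe()['joints'].round(2))
go(st(-.0,.15,.15),SY)"
```

```text
[-0.67  0.55  0.13  1.54 -0.08  1.07  0.88]
pos [0.5783 0.3219 0.136 ] toolx yaw deg 80.45 t 9.45
shift frac [ 0.9068 -0.6161  0.1122] mm [136.  -92.4  16.8] turn frac [-0.0037  0.0267  2.9409] deg [-0.11  0.76 84.25]
```

play_rows(
  rows=[
    [0.18, -0.12, 0, 0, 0, 0.3, -1],
    [0.16, -0.15, 0, 0, 0, 0.3, -1],
    [0.14, -0.17, 0, 0, 0, 0.3, -1],
    [0.11, -0.19, 0, 0, 0, 0.3, -1],
    [0.08, -0.2, 0, 0, 0, 0.3, -1],
  ],
)

```text
clock: 9.95
position: [0.5167, 0.4716, 0.1424]
ee_rot: [2.977, 1.001, -0.008]
force: [-0.2, 0.4, 0.1]
width: 0.999
```

play_rows(
  rows=[
    [0, 0, 0, 0, 0, 0.3, -1],
    [0, 0, 0, 0, 0, 0.3, -1],
    [0, 0, 0, 0, 0, 0.3, -1],
    [0, 0, 0, 0, 0, 0.3, -1],
  ],
)

```text
clock: 10.35
position: [0.5096, 0.4816, 0.14]
ee_rot: [-3.14, -0.081, 0.018]
force: [0.7, -0.1, 0.0]
width: 1.003
```

```bash
python3 -c "
from h import *
print(observe()['joints'].round(2))
go(st(-.0,.15,.097),SY)
grab('top','d6.png',(60,180,240,310),4.4)"
```

```text
[-1.1   0.64  0.46  1.45 -0.3   1.14 -0.54]
pos [0.5096 0.4816 0.14  ] toolx yaw deg 2.94 t 10.35
shift frac [0.0015 0.0692 0.4936] mm [ 0.2 10.4 74. ] turn frac [-2.000e-04  2.280e-02  2.354e-01] deg [-0.    0.65  6.74]
```

View pics/d6.png

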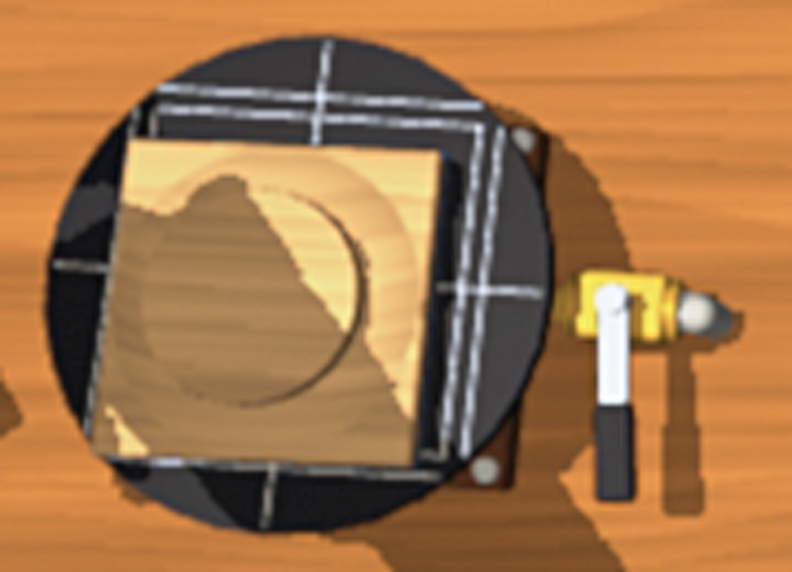

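Clear view: platter corners at (128,140), (440,152), (412,467), (92,455).

```bash
python3 -c "
from h import *
plat((128,140),(440,152),(412,467));plat((440,152),(412,467),(92,455))"
```

```text
stand ctr mm [-13.   4.] ang 1.2 1.7 len 0.1495 0.1485
corners [[60.0, 81.0], [63.0, -69.0], [-86.0, -73.0]]
stand ctr mm [-13.1   3.4] ang 1.7 1.3 len 0.1485 0.1483
corners [[63.0, -69.0], [-86.0, -73.0], [-89.0, 75.0]]
```

play_rows(
  rows=[
    [-0.08, -0.0, 0.2, 0, 0.02, 0.235, -1],
    [0, 0, 0.2, 0, 0, 0, -1],
    [0, 0, 0.09, 0, 0, 0, -1],
    [0, 0, 0, 0, 0, 0, -1],
  ],
)

```text
clock: 10.8
position: [0.4966, 0.4834, 0.0646]
ee_rot: [-3.138, 0.108, 0.003]
force: [-0.0, -0.3, 1.0]
width: 0.996
```

```bash
python3 -c "
from h import *
print(observe()['joints'].round(2))
go(st(-.013,.092,.097),SY)"
```

```text
[-1.13  0.69  0.46  1.55 -0.35  0.98 -0.63]
pos [0.4966 0.4834 0.0646] toolx yaw deg -3.94 t 10.8
shift frac [ 0.0059  0.4618 -0.0101] mm [ 0.9 69.3 -1.5] turn frac [-0.0029  0.004  -0.0049] deg [-0.08  0.11 -0.14]
```

play_rows(
  rows=[
    [0, 0.2, -0.01, 0, 0, 0, -1],
    [0, 0.15, 0, 0, 0, 0, -1],
    [0, 0.06, 0, 0, 0, 0, -1],
    [0, 0.04, 0, 0, 0, 0, -1],
    [0, 0, 0, 0, 0, 0, -1],
  ],
)

```text
clock: 11.3
position: [0.4947, 0.4169, 0.0698]
ee_rot: [-3.134, 0.096, -0.001]
force: [-0.5, -0.6, -0.3]
width: 0.999
```

```bash
python3 -c "
from h import *
go(st(-.013,.088,.097),SY)
grab('top','d7.png',(60,180,240,310),4.4);grab('wrist','d7w.png',(120,130,460,310),2.3)"
```

```text
pos [0.4947 0.4169 0.0698] toolx yaw deg -3.52 t 11.3
shift frac [-0.012   0.0451  0.0249] mm [-1.8  6.8  3.7] turn frac [-0.0118 -0.0004  0.0099] deg [-0.34 -0.01  0.28]
```

View pics/d7.png

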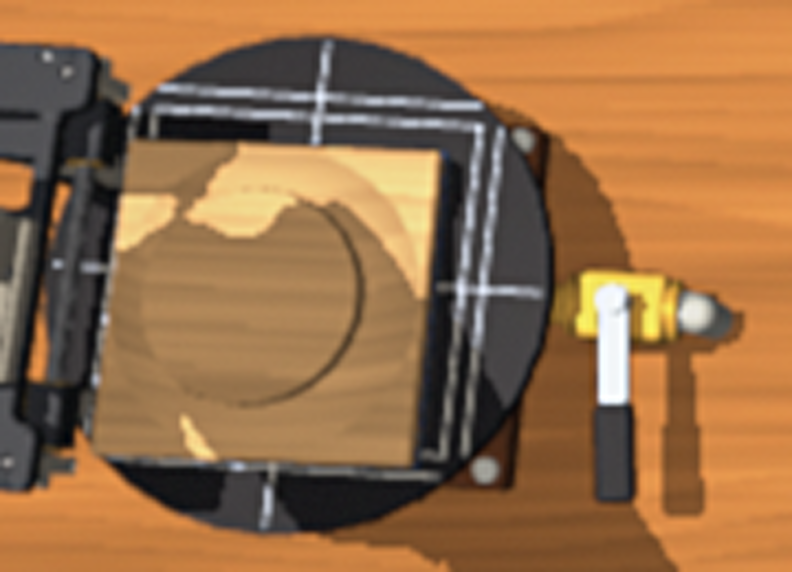

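View pics/d7w.png

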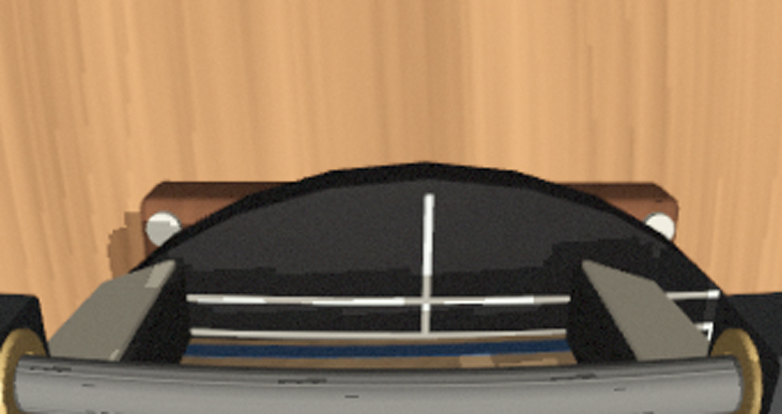

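play_rows(
  rows=[
    [0, 0.03, 0.015, 0, 0, 0.01, -1],
    [0, 0.025, 0.01, 0, 0, 0, -1],
    [0, 0.025, 0, 0, 0, 0, -1],
    [0, 0, 0, 0, 0, 0, -1],
  ],
)

```text
clock: 11.8
position: [0.4936, 0.4106, 0.066]
ee_rot: [-3.129, 0.095, -0.004]
force: [0.5, -1.0, -0.5]
width: 1.0
```

```bash
python3 -c "
from h import *
go(st(-.013,.088,.097),SY)
grab('top','d8.png',(60,180,240,310),4.4)"
```

```text
pos [0.4936 0.4106 0.066 ] toolx yaw deg -3.47 t 11.8
shift frac [-0.0077  0.0024  0.0001] mm [-1.1  0.4  0. ] turn frac [-0.0218 -0.004   0.0114] deg [-0.62 -0.11  0.33]
```

View pics/d8.png

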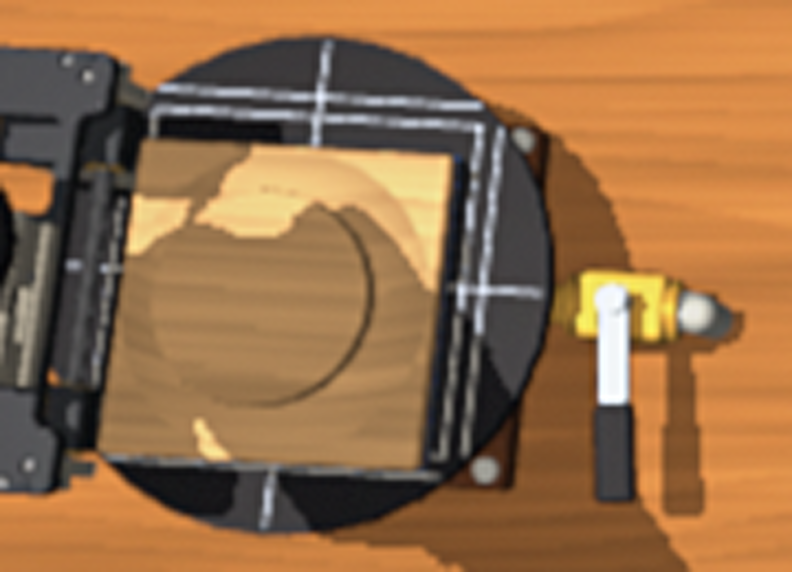

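```bash
python3 -c "
from h import *
plat((140,140),(452,155),(423,467));plat((452,155),(423,467),(99,455))"
```

```text
stand ctr mm [-12.7  -1.4] ang 0.7 1.4 len 0.1496 0.1471
corners [[60.0, 75.0], [62.0, -74.0], [-85.0, -78.0]]
stand ctr mm [-13.6  -1.2] ang 1.4 1.3 len 0.1471 0.1502
corners [[62.0, -74.0], [-85.0, -78.0], [-89.0, 72.0]]
```

play_rows(
  rows=[
    [0, -0.05, 0, 0, 0, 0, -1],
    [0, 0, -0.25, 0, 0, 0, -1],
    [0, 0, -0.2, 0, 0, -0.3, -1],
    [0, 0, 0, 0, 0, -0.3, -1],
    [-0.15, 0.05, 0, 0, 0, -0.3, -1],
  ],
)

```text
clock: 12.35
position: [0.4737, 0.4051, 0.1335]
ee_rot: [-3.077, -0.613, -0.002]
force: [0.9, -0.9, -0.4]
width: 0.999
```

play_rows(
  rows=[
    [-0.2, 0, 0, 0, 0, -0.3, -1],
    [-0.2, -0.05, 0, 0, 0, -0.3, -1],
    [-0.2, -0.1, 0, 0, 0, -0.3, -1],
    [-0.2, -0.1, 0, 0, 0, -0.3, -1],
    [0, 0, 0, 0, 0, -0.3, -1],
  ],
)

```text
clock: 12.85
position: [0.3466, 0.3611, 0.1326]
ee_rot: [-2.64, -1.703, 0.002]
force: [1.0, 0.4, 0.1]
width: 1.003
```

```bash
python3 -c "
from h import *
print(observe()['joints'].round(2))
go(st(-.14,-.0,.15),np.pi/2+SY)"
```

```text
[-1.07  0.3   0.19  1.96 -0.07  0.88  0.31]
pos [0.3466 0.3611 0.1326] toolx yaw deg 65.67 t 12.85
shift frac [-0.1467  0.164   0.0904] mm [-22.   24.6  13.6] turn frac [-0.0016  0.0013 -0.7167] deg [ -0.04   0.04 -20.53]
```

play_rows(
  rows=[
    [-0.06, 0.04, 0, 0, 0, -0.3, -1],
    [-0.06, 0.02, 0, 0, 0, -0.3, -1],
    [-0.06, 0, 0.1, 0, 0, -0.1, -1],
    [0, 0, 0.2, 0, 0, 0, -1],
    [0, 0, 0.1, 0, 0, 0, -1],
  ],
)

```text
clock: 13.35
position: [0.3471, 0.3328, 0.0733]
ee_rot: [-2.298, -2.141, -0.004]
force: [0.8, 0.4, -0.4]
width: 0.996
```

```bash
python3 -c "
from h import *
go(st(-.103,-.0,.097),np.pi/2+SY)
grab('top','d9.png',(60,180,240,310),4.4)"
```

```text
pos [0.3471 0.3328 0.0733] toolx yaw deg 85.96 t 13.35
shift frac [-0.0057  0.3324  0.0491] mm [-0.8 49.9  7.4] turn frac [ 0.0022 -0.0043 -0.0083] deg [ 0.06 -0.12 -0.24]
```

View pics/d9.png

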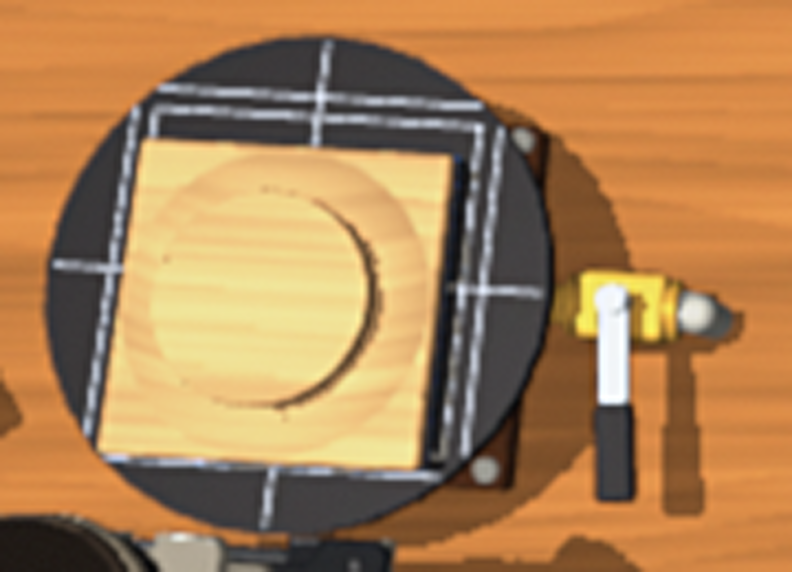

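play_rows(
  rows=[
    [0, 0.2, 0.03, 0, 0, -0.01, -1],
    [0, 0.12, 0.02, 0, 0, 0, -1],
    [0, 0.05, 0, 0, 0, 0, -1],
    [0, 0.03, 0, 0, 0, 0, -1],
    [0, 0, 0, 0, 0, 0, -1],
  ],
)

```text
clock: 13.9
position: [0.4058, 0.3282, 0.0639]
ee_rot: [-2.291, -2.149, 0.009]
force: [-0.4, -0.1, 1.1]
width: 1.006
```

```bash
python3 -c "
from h import *
go(st(-.089,-.0,.097),np.pi/2+SY)"
```

```text
pos [0.4058 0.3282 0.0639] toolx yaw deg 86.34 t 13.9
shift frac [-0.0024  0.0336 -0.0144] mm [-0.4  5.  -2.2] turn frac [-0.0088  0.0074  0.0049] deg [-0.25  0.21  0.14]
```

play_rows(
  rows=[
    [0, 0.02, -0.01, 0, 0, 0.005, -1],
    [0, 0.02, 0, 0, 0, 0, -1],
    [0, 0, 0, 0, 0, 0, -1],
  ],
)

```text
clock: 14.2
position: [0.4099, 0.3284, 0.066]
ee_rot: [-2.291, -2.147, 0.011]
force: [-0.1, -0.5, -0.1]
width: 1.0
```

```bash
python3 -c "
from h import *
go(st(-.089,-.0,.097),np.pi/2+SY)
grab('top','e1.png',(60,180,240,310),4.4);grab('wrist','e1w.png',(120,130,460,310),2.3)"
```

```text
pos [0.4099 0.3284 0.066 ] toolx yaw deg 86.3 t 14.2
shift frac [-0.0054  0.0064  0.    ] mm [-0.8  1.   0. ] turn frac [-0.0117  0.0075  0.0034] deg [-0.33  0.22  0.1 ]
```

View pics/e1.png

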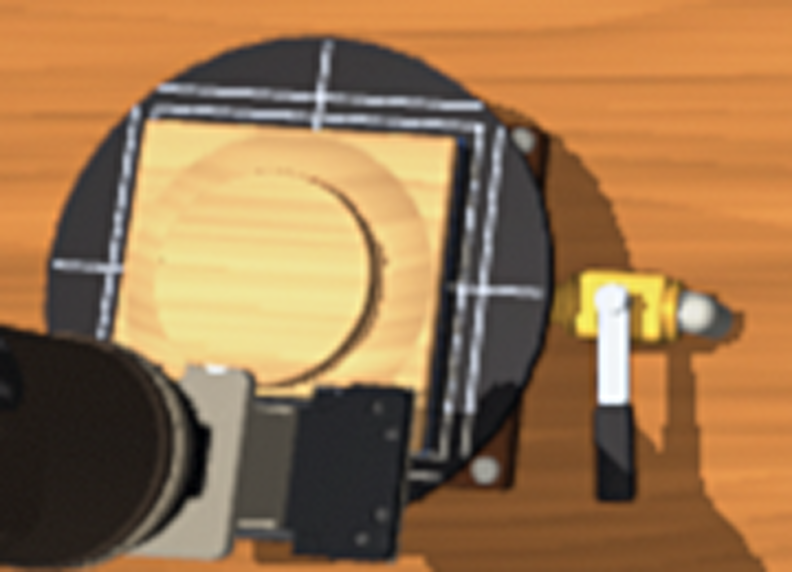

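View pics/e1w.png

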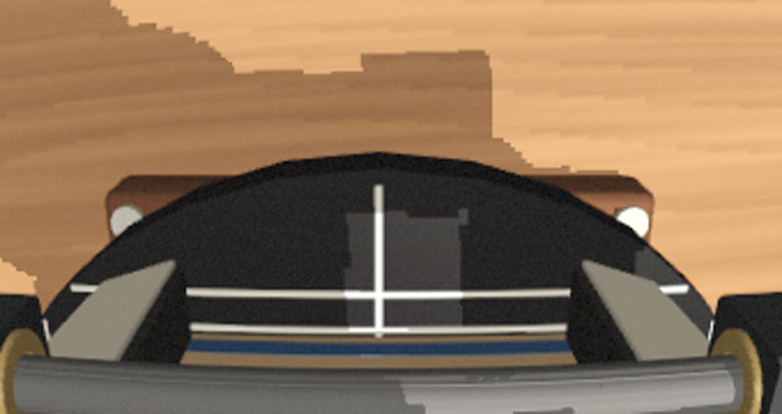

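```bash
python3 -c "
from h import *
plat((147,120),(457,139),(428,455))
# compare: inner square corners on plate
for p in [(153,103),(483,125),(447,460),(107,435),(84,435),(161,88),(482,106),(465,455)]:
  q=tost(cast('top',((p[0]+.5)/4.4-.5+60,(p[1]+.5)/4.4-.5+180),.09));print(p,(q*1000).round(1))"
```

```text
stand ctr mm [-5.  -3.2] ang -0.1 1.4 len 0.1492 0.1494
corners [[70.0, 73.0], [70.0, -76.0], [-80.0, -80.0]]
(153, 103) [82.5 81.6]
(483, 125) [ 81.3 -81.5]
(447, 460) [-81.3 -82.7]
(107, 435) [-79.2  79.8]
(84, 435) [-79.9  90.7]
(161, 88) [90.2 78.8]
(482, 106) [ 90.8 -79.9]
(465, 455) [-78.4 -90.9]
```

play_rows(
  rows=[
    [0, 0.02, 0, -0.01, 0, 0.005, -1],
    [0, 0.018, 0, 0, 0, 0, -1],
    [0, 0, 0, 0, 0, 0, -1],
    [0, -0.1, 0, 0, 0, 0, -1],
    [0, -0.25, -0.1, 0, 0, 0, -1],
  ],
)

```text
clock: 14.8
position: [0.3652, 0.3306, 0.0801]
ee_rot: [2.297, 2.137, -0.004]
force: [-2.1, 0.2, 0.3]
width: 1.002
```

```bash
python3 -c "
from h import *
go(st(-.089,-.0,.097),np.pi/2+SY)
grab('top','e2.png',(60,180,240,310),4.4)"
```

```text
pos [0.3652 0.3306 0.0801] toolx yaw deg 85.85 t 14.8
shift frac [0.0019 0.3042 0.0948] mm [ 0.3 45.6 14.2] turn frac [ 0.003   0.009  -0.0123] deg [ 0.09  0.26 -0.35]
```

View pics/e2.png

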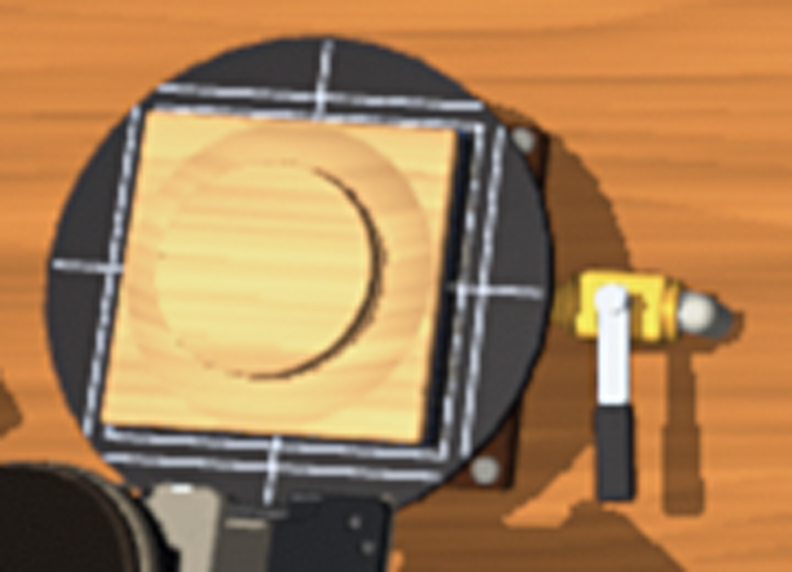

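```bash
cat > pm.py <<'E'
from h import *
import sys
def linefit(pts):
    vx,vy,x0,y0=cv2.fitLine(np.array(pts,np.float32),cv2.DIST_HUBER,0,.01,.01).ravel(); return np.array([x0,y0]),np.array([vx,vy])
def inter(a,b):
    k=np.linalg.solve(np.c_[a[1],-b[1]],b[0]-a[0]); return a[0]+k[0]*a[1]
def platmeas(fn=None,im=None):
    if im is None: im,_=grab("top",fn,(60,180,240,310),4.4)
    m=camera_model("top"); S=8
    big=cv2.resize(im,None,fx=S,fy=S,interpolation=cv2.INTER_CUBIC)
    hsv=cv2.cvtColor(big,cv2.COLOR_BGR2HSV)
    mask=((hsv[...,1]>70)&(hsv[...,2]>110)).astype(np.uint8)
    c=proj("top",[*M,.112]); mk=np.zeros_like(mask); 
    poly=np.array([(proj("top",st(.118*np.cos(a),.118*np.sin(a),.09))+.5)*S-.5 for a in np.linspace(0,6.28,60)]); cv2.fillPoly(mk,[poly.astype(np.int32)],1)
    mask&=mk; mask=cv2.morphologyEx(mask,cv2.MORPH_OPEN,np.ones((15,15),np.uint8))
    n,lab,stt,_=cv2.connectedComponentsWithStats(mask); k=1+np.argmax(stt[1:,4]); comp=(lab==k).astype(np.uint8)
    cs,_=cv2.findContours(comp,cv2.RETR_EXTERNAL,cv2.CHAIN_APPROX_NONE); cn=max(cs,key=len)[:,0].astype(float)
    W=np.array([tost(cast("top",((p+.5)/S-.5),.112,m))*1000 for p in cn[::3]])
    r=cv2.minAreaRect(W.astype(np.float32)); print("minrect",np.round(r[0],1),np.round(r[1],1),round((r[2]+45)%90-45,2))
    ctr=np.array(r[0]); th=np.radians((r[2]+45)%90-45); R=np.array([[np.cos(th),-np.sin(th)],[np.sin(th),np.cos(th)]]); L=(W-ctr)@R
    out={}
    for nm,ax,sg in [("+x",0,1),("-x",0,-1),("+y",1,1),("-y",1,-1)]:
        sel=W[(np.abs(L[:,ax]*sg-74)<5)&(np.abs(L[:,1-ax])<60)]
        if len(sel)<20: continue
        p,d=linefit(sel); a=np.degrees(np.arctan2(d[1],d[0])); a=(a+45)%90-45
        off=(p[ax]-d[ax]/d[1-ax]*p[1-ax]) # at other coord=0
        print(nm,"off",round(off,2),"ang",round(a,2),len(sel)); out[nm]=off
    return im
if __name__=="__main__":
    im=cv2.imread(sys.argv[2]) if len(sys.argv)>2 else None
    platmeas(sys.argv[1] if len(sys.argv)>1 else None,im)
E
python3 pm.py e3.png
cat > sq.py <<'E'
# white scribed lines: refine M, SY using line peaks
from h import *
im,_=grab("top"); m=camera_model("top")
g=im.min(2).astype(np.float32)
def prof(axis,at,lo,hi,z=.09):
    # scan stand coord along axis between lo..hi at fixed other coord
    t=np.arange(lo,hi,.2); P=[]
    for v in t:
        q=st(v/1000,at/1000,z) if axis==0 else st(at/1000,v/1000,z); P.append(proj("top",q,m))
    P=np.array(P,np.float32); val=cv2.remap(g,P[:,0].reshape(1,-1),P[:,1].reshape(1,-1),cv2.INTER_CUBIC).ravel()
    return t,val
for ax,sg in [(0,1),(0,-1),(1,1),(1,-1)]:
  for nom in (90,):
    res=[]
    for at in (-60,-50,-40,-30,30,40,50,60):
        c=sg*nom; t,v=prof(ax,at,c-4,c+4); w=np.clip(v-np.percentile(v,40),0,None)
        if v.max()>110: res.append((at,round(float((t*w).sum()/w.sum()),2)))
    a=np.array(res)
    if len(a)>2: k=np.polyfit(a[:,0],a[:,1],1); print("xy"[ax],sg*nom,"at0",k[1].round(2),"slope deg",np.degrees(k[0]).round(2),len(a))
E
python3 sq.py
```

```text
minrect [-0.1 -0.5] [151.4 150.3] -0.01
+x off 74.32 ang -0.0 151
-x off -74.7 ang -0.07 156
+y off 74.74 ang -0.01 153
-y off -75.78 ang -0.05 154
x 90 at0 90.44 slope deg -0.19 8
x -90 at0 -89.53 slope deg -0.13 8
y 90 at0 89.93 slope deg -0.01 8
y -90 at0 -90.06 slope deg 0.11 8
```

play_rows(
  rows=[
    [0, -0.1, -0.25, 0, 0, 0.3, -1],
    [0, 0, -0.15, 0, 0, 0.3, 1],
    [-0.1, 0, 0, 0, 0, 0.3, 1],
    [-0.2, 0, 0, 0, 0, 0.3, 1],
    [-0.2, 0, 0, 0, 0, 0.3, 1],
  ],
)

```text
clock: 15.45
position: [0.3095, 0.2717, 0.1438]
ee_rot: [2.923, 1.148, 0.008]
force: [-0.1, -0.6, -1.1]
width: 0.704
```

play_rows(
  rows=[
    [-0.15, 0.1, 0, 0, 0, 0.3, 1],
    [-0.1, 0.15, 0, 0, 0, 0.3, 1],
    [0, 0.15, 0, 0, 0, 0.3, 1],
    [0, 0, 0, 0, 0, 0.3, 1],
    [0, 0, 0, 0, 0, 0.3, 1],
  ],
)

```text
clock: 15.95
position: [0.3116, 0.192, 0.1433]
ee_rot: [-3.139, 0.004, -0.009]
force: [-0.4, -0.4, 0.2]
width: 0.267
```

```bash
python3 -c "
from h import *
print(observe()['joints'].round(2),observe()['width'])
go(st(-.085,-.130,.15),SY)"
python3 pm.py e4.png
```

```text
[-1.08  0.05  0.4   2.25 -0.03  0.84 -0.66] 0.26653722351380393
pos [0.3116 0.192  0.1433] toolx yaw deg -0.14 t 15.95
shift frac [ 0.6294 -0.0381  0.166 ] mm [94.4 -5.7 24.9] turn frac [-0.0063 -0.0117  0.1276] deg [-0.18 -0.33  3.66]
minrect [-0.2 -0.5] [150.4 151.4] 0.08
+x off 74.32 ang 0.02 151
-x off -74.73 ang -0.06 156
+y off 74.76 ang -0.03 153
-y off -75.83 ang -0.02 154
```

play_rows(
  rows=[
    [0.3, 0, 0, 0, 0, 0.128, 1],
    [0.3, 0.0, 0.05, 0, 0, 0, 1],
    [0.03, 0, 0.1, 0, 0, 0, 1],
    [0, 0, 0, 0, 0, 0, 1],
  ],
)

```text
clock: 16.4
position: [0.4104, 0.1881, 0.1209]
ee_rot: [-3.135, 0.103, -0.015]
force: [-1.0, 0.7, -0.9]
width: 0.006
```

```bash
python3 -c "
from h import *
print(observe()['joints'].round(2),observe()['width'])
go(st(-.085,-.130,.068),SY);grab('top','e5.png',(60,150,260,310),4);grab('wrist','e5w.png')"
```

```text
[-0.94  0.24  0.47  2.11 -0.15  0.81 -0.44] 0.006168034716959953
pos [0.4104 0.1881 0.1209] toolx yaw deg -3.75 t 16.4
shift frac [-0.0374 -0.0576  0.559 ] mm [-5.6 -8.6 83.9] turn frac [-0.0104 -0.0186  0.0017] deg [-0.3  -0.53  0.05]
```

View pics/e5w.png

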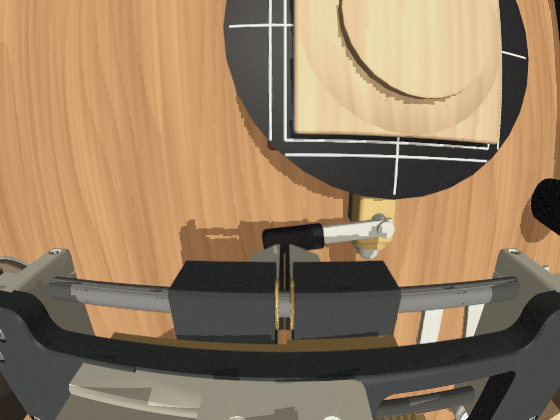

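play_rows(
  rows=[
    [-0.037, -0.06, 0.05, -0.01, -0.018, 0, 1],
    [0, 0, 0.15, 0, 0, 0, 1],
    [0, 0, 0.1, 0, 0, 0, 1],
    [0, 0, 0, 0, 0, 0, 1],
  ],
)

```text
clock: 16.9
position: [0.402, 0.203, 0.0775]
ee_rot: [-3.135, 0.091, -0.001]
force: [-0.5, -0.0, -0.5]
width: 0.002
```

```bash
python3 -c "
from h import *
go(st(-.085,-.130,.068),SY);grab('top','e6.png',(60,150,260,310),4);grab('wrist','e6w.png',(150,150,450,350),2.6)"
```

```text
pos [0.402  0.203  0.0775] toolx yaw deg -3.32 t 16.9
shift frac [0.0297 0.0362 0.2698] mm [ 4.4  5.4 40.5] turn frac [-0.0114 -0.0011  0.0169] deg [-0.33 -0.03  0.48]
```

View pics/e6w.png

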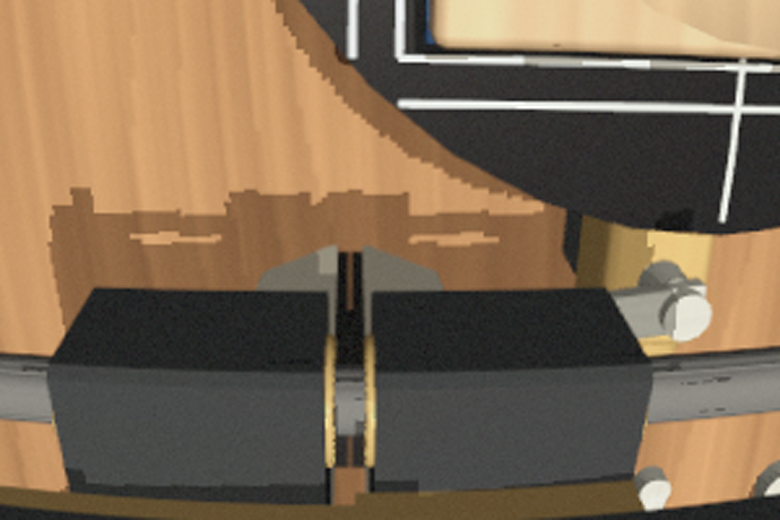

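play_rows(
  rows=[
    [0.015, 0.02, 0.13, -0.01, 0, 0.015, 1],
    [0, 0, 0.13, 0, 0, 0, 1],
    [0, 0, 0.03, 0, 0, 0, 1],
  ],
)

```text
clock: 17.3
position: [0.4069, 0.2031, 0.0378]
ee_rot: [-3.133, 0.099, -0.011]
force: [0.0, 1.0, 0.7]
width: 0.009
```

```bash
cat > v.py <<'E'
from h import *
import sys
th=float(sys.argv[1]); r=85; d=9.5+13*abs(np.sin(th))+13.5*abs(np.cos(th))+float(sys.argv[2] if len(sys.argv)>2 else 0)*-1
u=np.array([-np.cos(th),-np.sin(th)]); t=np.array([np.sin(th),-np.cos(th)])
q=(np.array([0,-150])+r*u-d*t)/1000; print("stand target",q*1000, "now",tost(observe()["position"])*1000, observe()["force"].round(1)); go(st(q[0],q[1],.068),SY)
E
python3 v.py 0.1; python3 v.py .5 ; python3 v.py .9; python3 v.py 1.3;python3 v.py 1.57
```

```text
stand target [ -86.99435673 -134.37650079] now [ -84.65348769 -124.38065213] [0.  1.  0.7]
pos [0.4069 0.2031 0.0378] toolx yaw deg -3.64 t 17.3
shift frac [-0.0158  0.0666  0.0051] mm [-2.4 10.   0.8] turn frac [-0.0139 -0.013   0.0057] deg [-0.4  -0.37  0.16]
stand target [ -87.81702454 -166.54753448] now [ -84.65348769 -124.38065213] [0.  1.  0.7]
pos [0.4069 0.2031 0.0378] toolx yaw deg -3.64 t 17.3
shift frac [-0.0219  0.2811  0.0035] mm [-3.3 42.2  0.5] turn frac [-0.0139 -0.013   0.0057] deg [-0.4  -0.37  0.16]
stand target [ -74.82873807 -199.13109716] now [ -84.65348769 -124.38065213] [0.  1.  0.7]
pos [0.4069 0.2031 0.0378] toolx yaw deg -3.64 t 17.3
shift frac [0.0641 0.4985 0.0026] mm [ 9.6 74.8  0.4] turn frac [-0.0139 -0.013   0.0057] deg [-0.4  -0.37  0.16]
stand target [ -47.44061435 -225.04444706] now [ -84.65348769 -124.38065213] [0.  1.  0.7]
pos [0.4069 0.2031 0.0378] toolx yaw deg -3.64 t 17.3
shift frac [0.2461 0.6718 0.0026] mm [ 36.9 100.8   0.4] turn frac [-0.0139 -0.013   0.0057] deg [-0.4  -0.37  0.16]
stand target [ -22.57842692 -234.98204714] now [ -84.65348769 -124.38065213] [0.  1.  0.7]
pos [0.4069 0.2031 0.0378] toolx yaw deg -3.64 t 17.3
shift frac [0.4117 0.7385 0.0032] mm [ 61.8 110.8   0.5] turn frac [-0.0139 -0.013   0.0057] deg [-0.4  -0.37  0.16]
```

play_rows(
  rows=[
    [-0.007, 0.1, 0, -0.01, -0.01, 0, 1],
    [-0.007, 0.1, 0, 0, 0, 0, 1],
    [0, 0.08, 0, 0, 0, 0, 1],
    [0.02, 0.07, 0, 0, 0, 0, 1],
    [0.02, 0.07, 0, 0, 0, 0, 1],
  ],
)

```text
clock: 17.8
position: [0.4083, 0.1375, 0.0411]
ee_rot: [-3.134, 0.096, -0.008]
force: [0.8, 1.9, 1.6]
width: 0.005
```

```bash
python3 v.py .9;python3 v.py 1.3; python3 v.py 1.57; python3 -c "
from h import *
grab('top','e7.png',(60,150,260,310),4)"
```

```text
stand target [ -74.82873807 -199.13109716] now [ -78.94499862 -189.70191023] [0.8 1.9 1.6]
pos [0.4083 0.1375 0.0411] toolx yaw deg -3.5 t 17.8
shift frac [0.027  0.0632 0.0269] mm [4.  9.5 4. ] turn frac [-0.0119 -0.0102  0.0106] deg [-0.34 -0.29  0.3 ]
stand target [ -47.44061435 -225.04444706] now [ -78.94499862 -189.70191023] [0.8 1.9 1.6]
pos [0.4083 0.1375 0.0411] toolx yaw deg -3.5 t 17.8
shift frac [0.2086 0.2369 0.0268] mm [31.3 35.5  4. ] turn frac [-0.0119 -0.0102  0.0106] deg [-0.34 -0.29  0.3 ]
stand target [ -22.57842692 -234.98204714] now [ -78.94499862 -189.70191023] [0.8 1.9 1.6]
pos [0.4083 0.1375 0.0411] toolx yaw deg -3.5 t 17.8
shift frac [0.374  0.304  0.0272] mm [56.1 45.6  4.1] turn frac [-0.0119 -0.0102  0.0106] deg [-0.34 -0.29  0.3 ]
```

View pics/e7.png

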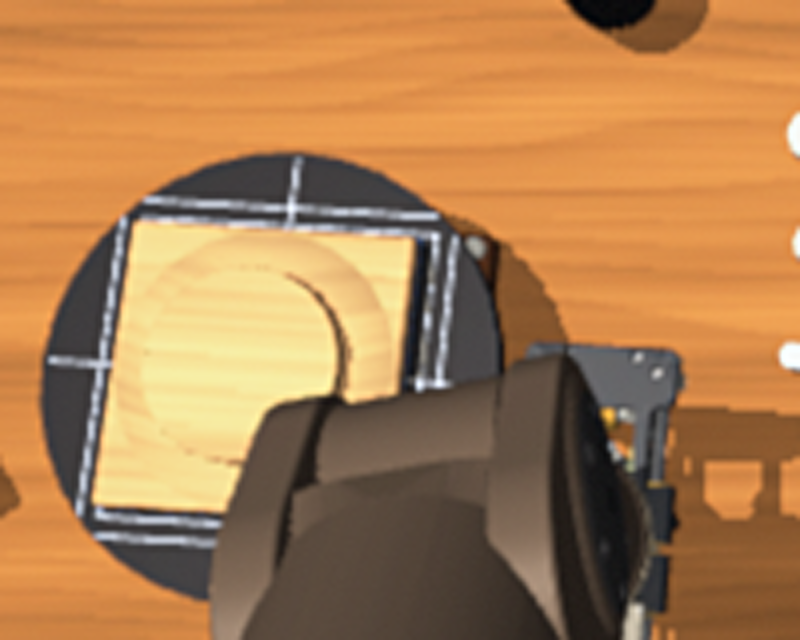

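play_rows(
  rows=[
    [0.03, 0.07, 0.015, -0.01, -0.01, 0, 1],
    [0.055, 0.07, 0.01, 0, 0, 0, 1],
    [0.06, 0.055, 0, 0, 0, 0.01, 1],
    [0.065, 0.04, 0, 0, 0, 0, 1],
    [0.07, 0.03, 0, 0, 0, 0, 1],
  ],
)

```text
clock: 18.35
position: [0.4491, 0.0905, 0.038]
ee_rot: [-3.138, 0.109, 0.001]
force: [-1.2, 1.4, 1.3]
width: 0.003
```

```bash
python3 v.py 1.3; python3 v.py 1.57; python3 -c "
from h import *
grab('wrist','e8w.png')"
```

```text
stand target [ -47.44061435 -225.04444706] now [ -35.05589882 -233.9149851 ] [-1.2  1.4  1.3]
pos [0.4491 0.0905 0.038 ] toolx yaw deg -3.99 t 18.35
shift frac [-0.0827 -0.0589  0.0068] mm [-12.4  -8.8   1. ] turn frac [-0.0032  0.002  -0.0065] deg [-0.09  0.06 -0.19]
stand target [ -22.57842692 -234.98204714] now [ -35.05589882 -233.9149851 ] [-1.2  1.4  1.3]
pos [0.4491 0.0905 0.038 ] toolx yaw deg -3.99 t 18.35
shift frac [0.0832 0.0069 0.0066] mm [12.5  1.   1. ] turn frac [-0.0032  0.002  -0.0065] deg [-0.09  0.06 -0.19]
```

View pics/e8w.png

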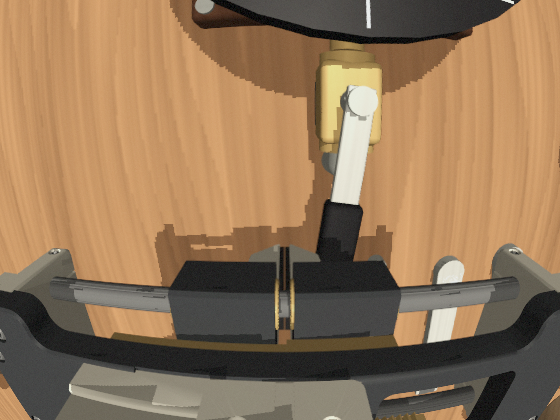

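play_rows(
  rows=[
    [0.04, 0, 0, 0, 0, 0, 1],
    [0.03, 0, 0, 0, 0, 0, 1],
    [0.015, 0, 0, 0, 0, 0, 1],
  ],
)

```text
clock: 18.7
position: [0.4611, 0.0877, 0.0374]
ee_rot: [3.139, -0.112, -0.011]
force: [-14.5, 1.2, 17.3]
width: 0.004
```

```bash
python3 v.py 1.57; python3 -c "
from h import *
grab('wrist','e9w.png',(200,0,480,300),2.5)
g,pw=proj('wrist',st(0,-.15,.08)),proj('wrist',st(0,-.248,.08)); print((g-[200,0])*2.5,(pw-[200,0])*2.5)"
```

```text
stand target [ -22.57842692 -234.98204714] now [ -22.86700045 -235.90287105] [-14.5   1.2  17.3]
pos [0.4611 0.0877 0.0374] toolx yaw deg -4.1 t 18.7
shift frac [ 0.0019 -0.0062  0.0027] mm [ 0.3 -0.9  0.4] turn frac [ 0.001   0.0135 -0.0104] deg [ 0.03  0.39 -0.3 ]
[339.10649591 248.7401202 ] [320.35143197 734.48530565]
```

View pics/e9w.png

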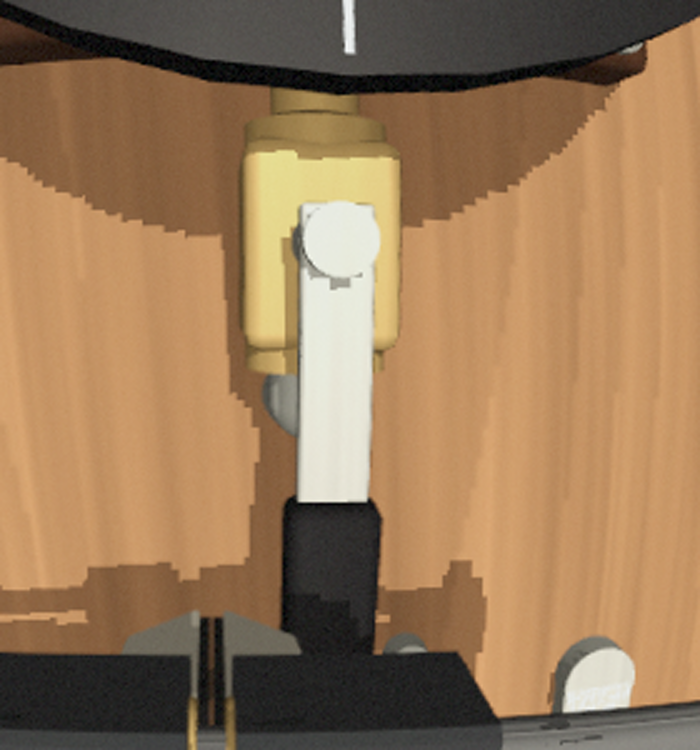

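play_rows(
  rows=[
    [-0.08, 0, 0, 0, 0, 0, 1],
    [-0.05, 0, -0.2, 0, 0, 0, 1],
    [0, 0, -0.3, 0, 0, 0, 0.2],
    [0, 0, -0.2, 0, 0, 0, 0.2],
  ],
)

```text
clock: 19.15
position: [0.4378, 0.0891, 0.1415]
ee_rot: [3.134, -0.109, -0.026]
force: [0.5, 1.0, -0.6]
width: 0.127
```

```bash
python3 -c "
from h import *
s=observe();print(s['joints'].round(2),s['force'].round(1),s['width'])
grab('top','f1.png')
go([.5104,-.007,.1],np.radians(-8.7))"; python3 pm.py
```

```text
[-0.73  0.22  0.49  2.07 -0.13  0.89 -0.23] [ 0.5  1.  -0.6] 0.12685899823891122
pos [0.4399 0.0896 0.145 ] toolx yaw deg -4.02 t 19.2
shift frac [0.5198 0.6079 0.5025] mm [78.  91.2 75.4] turn frac [0.0079 0.0238 0.1634] deg [0.23 0.68 4.68]
minrect [-1.1 11.9] [152.1 127. ] 0.17
+x off 73.48 ang -1.17 132
-x off -74.78 ang 0.03 179
```

View pics/f1.png

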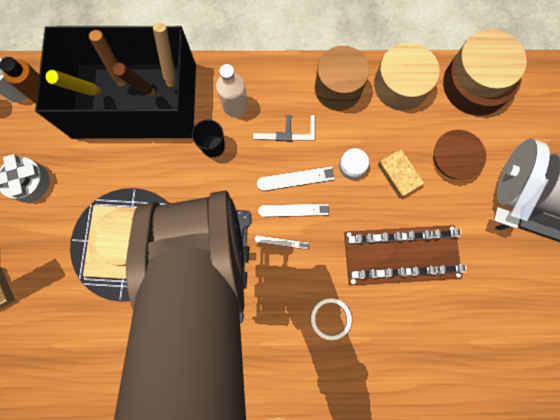

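play_rows(
  rows=[
    [0.2, 0.23, 0.1, 0, 0.02, 0.16, 0.2],
    [0.2, 0.23, 0.2, 0, 0, 0, 0.2],
    [0.12, 0.15, 0.2, 0, 0, 0, 0.2],
    [0, 0, 0, 0, 0, 0, 0.2],
  ],
)

```text
clock: 19.65
position: [0.5102, -0.0085, 0.0657]
ee_rot: [3.133, -0.224, 0.007]
force: [-0.8, -0.9, -0.8]
width: 0.402
```

```bash
cat > sc.py <<'E'
from h import *
import sys
def scrapers(name="top",fn=None,box=(-.20,.10,.44,.75),z=.01,minlen=60):
    im,m=grab(name,fn); S=4
    big=cv2.resize(im,None,fx=S,fy=S,interpolation=cv2.INTER_CUBIC); hsv=cv2.cvtColor(big,cv2.COLOR_BGR2HSV)
    mask=(hsv[...,1]<70).astype(np.uint8)&(hsv[...,2]>60).astype(np.uint8)
    mask=cv2.morphologyEx(mask,cv2.MORPH_CLOSE,np.ones((9,9),np.uint8))
    cs,_=cv2.findContours(mask,cv2.RETR_EXTERNAL,cv2.CHAIN_APPROX_NONE); out=[]
    for c in cs:
        if len(c)<100: continue
        W=np.array([cast(name,((p+.5)/S-.5),z,m)[:2] for p in c[::2,0].astype(float)])*1000
        r=cv2.minAreaRect(W.astype(np.float32)); (a,b)=r[1]
        L,w=max(a,b),min(a,b)
        if not(minlen<L<230 and 8<w<50): continue
        bx=cv2.boxPoints(r); e=max([bx[1]-bx[0],bx[2]-bx[1]],key=lambda v:np.hypot(*v)); ang=np.degrees(np.arctan2(e[1],e[0]))%180
        out.append((r[0],L,w,ang)); print("ctr",np.round(r[0],1),"L",round(L,1),"w",round(w,1),"axis deg",round(ang,2),"jaw yaw",round(ang-90,2))
    return out
if __name__=="__main__": scrapers(sys.argv[1] if len(sys.argv)>1 else "top", sys.argv[2] if len(sys.argv)>2 else None)
E
python3 sc.py; python3 -c "
from h import *
go([.5104,-.007,.1],np.radians(-8.7)); grab('wrist','f2w.png')"
```

```text
ctr [258.1 190.1] L 103.4 w 11.9 axis deg 96.83 jaw yaw 6.83
ctr [493.7 162. ] L 64.3 w 22.6 axis deg 84.45 jaw yaw -5.55
ctr [674.4 -41.7] L 79.2 w 35.1 axis deg 78.54 jaw yaw -11.46
ctr [900.7 675.2] L 108.3 w 43.1 axis deg 42.59 jaw yaw -47.41
pos [ 0.51   -0.0068  0.0669] toolx yaw deg -8.1 t 19.7
shift frac [ 0.0027  0.0009 -0.0142] mm [ 0.4  0.1 -2.1] turn frac [-0.0022 -0.0095  0.0209] deg [-0.06 -0.27  0.6 ]
```

View pics/f2w.png

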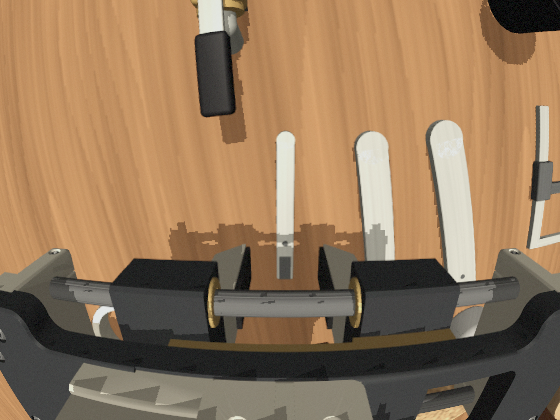

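```bash
python3 -c "
from h import *
a=cast('wrist',(285.5,131),.01);b=cast('wrist',(285,279),.01);print(a,b,(a+b)/2,np.hypot(*(a-b)[:2]),np.degrees(np.arctan2(*(a-b)[[1,0]])))
go([.5104,-.007,.003],np.radians(-8.7))"
```

```text
[0.51975858 0.05881079 0.01      ] [ 0.50214575 -0.06508587  0.01      ] [ 0.51095216 -0.00313754  0.01      ] 0.125142294143853 81.90919294981234
pos [ 0.5101 -0.0052  0.0679] toolx yaw deg -8.0 t 19.75
shift frac [4.000e-04 1.330e-02 6.396e-01] mm [ 0.1  2.  95.9] turn frac [-0.0049 -0.0109  0.0244] deg [-0.14 -0.31  0.7 ]
```

play_rows(
  rows=[
    [0, 0.01, 0.25, 0, -0.01, 0.02, 0.2],
    [0, 0, 0.22, 0, 0, 0, 0.2],
    [0, 0, 0.1, 0, 0, 0, 0.2],
    [0, 0, 0, 0, 0, 0, 0.2],
  ],
)

```text
clock: 20.15
position: [0.5114, 0.0006, -0.017]
ee_rot: [-3.127, 0.223, -0.008]
force: [-0.5, 0.2, 0.3]
width: 0.399
```

```bash
python3 -c "
from h import *
go([.5106,-.006,.004],np.radians(-8.4))"
```

```text
pos [ 0.5114  0.0006 -0.017 ] toolx yaw deg -8.16 t 20.15
shift frac [0.0005 0.0447 0.0665] mm [ 0.1  6.7 10. ] turn frac [-0.0146 -0.0092  0.0082] deg [-0.42 -0.26  0.24]
```

play_rows(
  rows=[
    [0, 0.045, 0.04, -0.014, -0.01, 0.01, 0.2],
    [0, 0.0, 0.02, 0, 0, 0, 0.2],
    [0, 0, 0, 0, 0, 0, 1],
    [0, 0, 0, 0, 0, 0, 1],
    [0, 0, 0, 0, 0, 0, 1],
  ],
  force=45,
)

```text
clock: 20.65
position: [0.5125, -0.0035, -0.0226]
ee_rot: [-3.131, 0.226, -0.007]
force: [-0.4, -0.1, -1.3]
width: 0.193
```

```bash
python3 -c "
from h import *
go([.5106,-.006,.004],np.radians(-8.4));print(observe()['width']*92,observe()['force'])"
```

```text
pos [ 0.5125 -0.0035 -0.0226] toolx yaw deg -8.26 t 20.65
shift frac [-0.0103  0.0184  0.0295] mm [-1.5  2.8  4.4] turn frac [-0.0051 -0.0083  0.005 ] deg [-0.15 -0.24  0.14]
17.778867219881594 [-0.37613347 -0.08023059 -1.31661433]
```

play_rows(
  rows=[
    [-0.01, 0.015, 0, 0, 0, 0, 0.3],
    [0, 0, 0, 0, 0, 0, 0.4],
    [0, 0.0, 0.03, 0, 0, 0, 0.4],
    [0, 0, 0.01, 0, 0, 0, 0.4],
  ],
)

```text
clock: 21.05
position: [0.5112, -0.0057, -0.028]
ee_rot: [-3.131, 0.226, -0.01]
force: [0.4, -0.6, 0.6]
width: 0.298
```

```bash
python3 -c "
from h import *
go([.5106,-.006,.003],np.radians(-8.4));print(observe()['width']*92,observe()['force'])"
```

```text
pos [ 0.5112 -0.0057 -0.028 ] toolx yaw deg -8.27 t 21.05
shift frac [-0.0038  0.0025 -0.0003] mm [-0.6  0.4 -0. ] turn frac [-0.0062 -0.0117  0.0046] deg [-0.18 -0.34  0.13]
27.43229482432587 [ 0.38311649 -0.61613555  0.56419198]
```

play_rows(
  rows=[
    [0, 0, 0, 0, 0, 0, 1],
    [0, 0, 0, 0, 0, 0, 1],
    [0, 0, 0, 0, 0, 0, 1],
    [0, 0, -0.2, 0, 0, 0, 1],
    [0, 0, -0.3, 0, 0, 0, 1],
  ],
  force=45,
)

```text
clock: 21.55
position: [0.5064, -0.0062, 0.0434]
ee_rot: [-3.133, 0.227, 0.008]
force: [1.2, 1.1, -0.6]
width: 0.143
```

```bash
python3 -c "
from h import *
s=observe();print(s['width']*92,s['force'],s['position'],s['joints'].round(2));grab('wrist','f3w.png')"
```

```text
13.193758285516383 [ 1.21287546  1.09137512 -0.59381383] [ 0.50637398 -0.00615761  0.04340903] [-0.44  0.47  0.47  2.05 -0.32  0.7   0.09]
```

View pics/f3w.png

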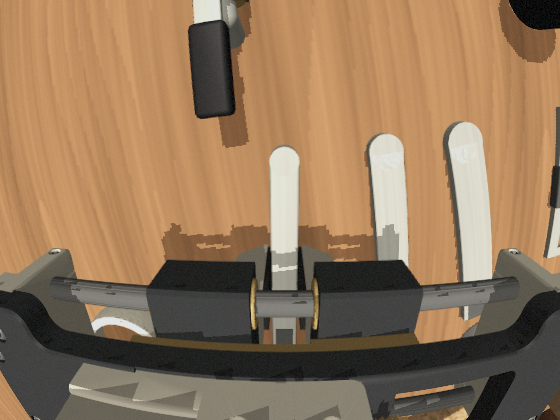

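```bash
python3 -c "
import cv2
im=cv2.imread('pics/a_top.png')
cv2.imwrite('pics/g1.png',cv2.resize(im[220:295,340:475],None,fx=5.9,fy=5.9,interpolation=cv2.INTER_CUBIC))"
```

```text
(no output)
```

View pics/g1.png

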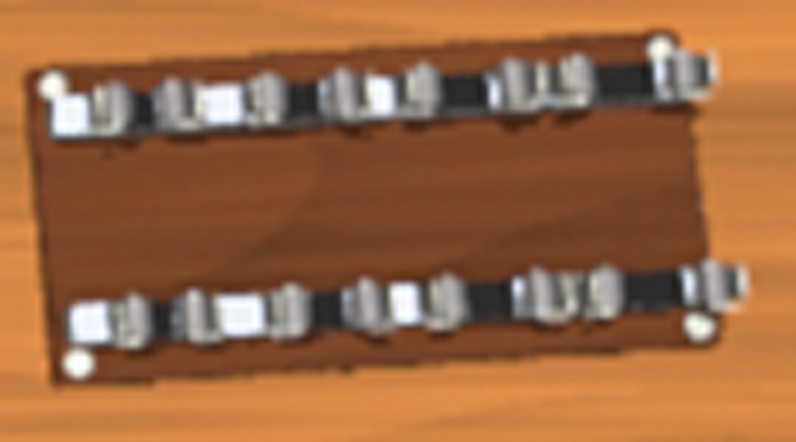

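```bash
python3 -c "
from h import *
f=lambda x,y,z:cast('top',((x+.5)/5.9-.5+340,(y+.5)/5.9-.5+220),z)[:2]
E=[((158,108),(180,318),7),((322,100),(346,309),10),((490,90),(515,297),13),((655,80),(682,287),16)]
A=np.array([[f(*a,.034),f(*b,.034)] for a,b,_ in E]); 
mid=A.mean(1); print(A.round(4).tolist()); d=A[:,0]-A[:,1]; print(np.hypot(d[:,0],d[:,1]),np.degrees(np.arctan2(d[:,1],d[:,0])))
yaw=np.radians(3.1); yh=np.array([-np.sin(yaw),np.cos(yaw)])
C=np.array([m+yh*w/1000 for m,(_,_,w) in zip(mid,E)]); print(C.round(4)); e=C[3]-C[0]; print(np.hypot(*e),np.degrees(np.arctan2(*-e[::-1])))
# board corners
B=np.array([f(*p,.01) for p in [(25,72),(690,32),(718,345),(55,385)]]); print(B.round(4),B.mean(0))
S=np.array([f(*p,.012) for p in [(52,86),(661,47),(700,327),(78,364)]]); print('screws',S.round(4),S.mean(0)); 
e=S[0]-S[1];print(np.hypot(*e),np.degrees(np.arctan2(e[1],e[0])));e=S[3]-S[2];print(np.hypot(*e),np.degrees(np.arctan2(e[1],e[0])))
"
```

```text
[[[0.5151, -0.2], [0.435, -0.2048]], [[0.5178, -0.2634], [0.438, -0.2679]], [[0.5213, -0.3285], [0.4421, -0.3325]], [[0.5248, -0.3927], [0.4454, -0.3963]]]
[0.080224   0.07996649 0.07933645 0.07947923] [3.42680478 3.26786993 2.8547104  2.66501619]
[[ 0.4747 -0.1954]
 [ 0.4774 -0.2557]
 [ 0.481  -0.3175]
 [ 0.4843 -0.3785]]
0.1833908574018622 92.99420235849614
[[ 0.5329 -0.1527]
 [ 0.5474 -0.4177]
 [ 0.4245 -0.418 ]
 [ 0.411  -0.1602]] [ 0.47894351 -0.28714105]
screws [[ 0.527  -0.1629]
 [ 0.5411 -0.4048]
 [ 0.4314 -0.4108]
 [ 0.4188 -0.169 ]] [ 0.47957769 -0.28688498]
0.2423685950947192 93.34113587945986
0.24212342848017893 92.96688939369696
```

play_rows(
  rows=[
    [0.0, 0.1, -0.25, 0, 0, 0.3, 1],
    [0.05, 0.25, -0.05, 0, 0, 0.3, 1],
    [0.1, 0.25, 0, 0, 0, 0.3, 1],
    [0.12, 0.22, 0, 0, 0, 0.3, 1],
    [0.13, 0.18, 0, 0, 0, 0.3, 1],
  ],
)

```text
clock: 22.1
position: [0.4964, -0.1682, 0.0994]
ee_rot: [-2.822, 1.359, -0.01]
force: [0.9, 0.9, -1.0]
width: 0.142
```

play_rows(
  rows=[
    [0.0, 0, 0, 0, 0, 0.3, 1],
    [0, 0, 0, 0, 0, 0.3, 1],
    [0, 0, 0, 0, 0, 0.3, 1],
    [0, 0, 0, 0, 0, 0.3, 1],
  ],
)

```text
clock: 22.5
position: [0.4942, -0.1757, 0.1002]
ee_rot: [-2.293, 2.132, -0.009]
force: [-0.7, 1.2, -2.6]
width: 0.144
```

```bash
cat >> h.py <<'E'
RC=np.array([.4794,-.2868]); RY=np.radians(3.1)
def clip(i,dx=0,dy=0):
    y=[93,31,-31,-93][i-1]/1000+dy; c,s=np.cos(RY),np.sin(RY); return np.array([RC[0]+c*dx-s*y,RC[1]+s*dx+c*y])
E
python3 -c "
from h import *
s=observe();print(s['width']*92,s['joints'].round(2))
go([*clip(1),.12],RY+np.pi/2)"
```

```text
13.219318861896243 [-0.4   0.49  0.91  1.99 -0.51  0.89 -0.72]
pos [ 0.4942 -0.1757  0.1002] toolx yaw deg -85.82 t 22.5
shift frac [0.1119 0.1416 0.0729] mm [16.8 21.2 10.9] turn frac [-0.0233  0.0062  0.0376] deg [-0.67  0.18  1.08]
```

play_rows(
  rows=[
    [0.06, 0.08, 0, -0.02, 0, 0.038, 1],
    [0.055, 0.06, 0, 0, 0, 0, 1],
    [0, 0, 0, 0, 0, 0, 1],
  ],
)

```text
clock: 22.8
position: [0.4718, -0.1957, 0.0996]
ee_rot: [-2.283, 2.156, 0.004]
force: [-0.5, -1.0, -0.3]
width: 0.142
```

```bash
python3 -c "
from h import *
go([*clip(1),.06],RY+np.pi/2)
grab('wrist','g2w.png'); grab('top','g2.png',(320,200,500,330),4.4)"
```

```text
pos [ 0.4718 -0.1957  0.0996] toolx yaw deg -86.72 t 22.8
shift frac [-0.0095 -0.0186  0.4704] mm [-1.4 -2.8 70.6] turn frac [0.0021 0.0049 0.0062] deg [0.06 0.14 0.18]
```

View pics/g2w.png

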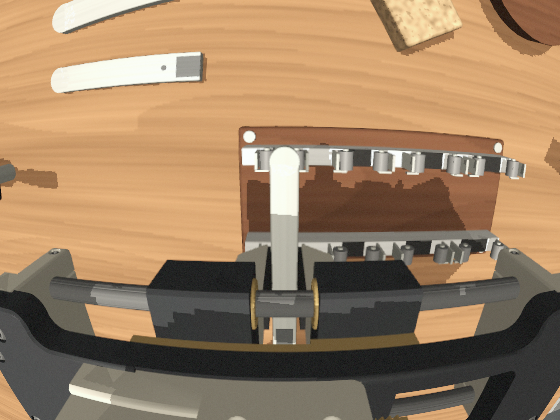

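View pics/g2.png

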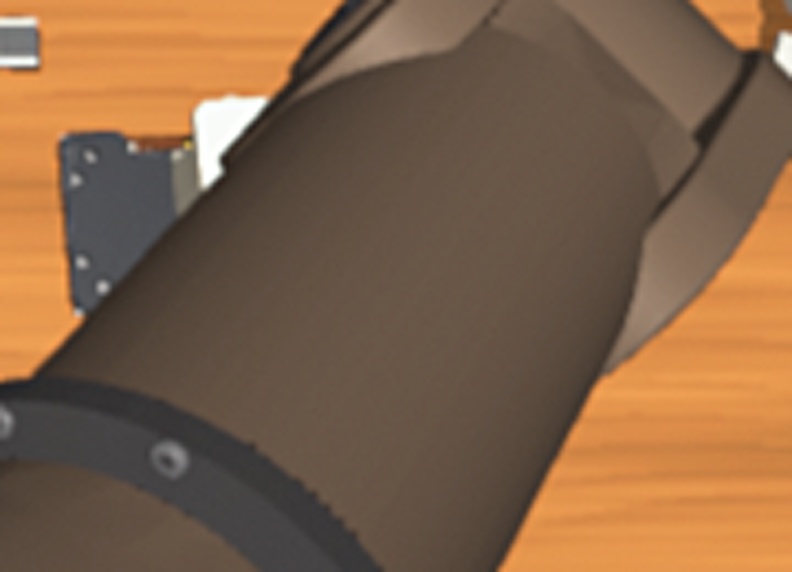

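```bash
python3 -c "
import cv2
im=cv2.imread('pics/g2w.png')
cv2.imwrite('pics/g2z.png',cv2.resize(im[120:200,230:340],None,fx=7,fy=7,interpolation=cv2.INTER_CUBIC))"
```

```text
(no output)
```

View pics/g2z.png

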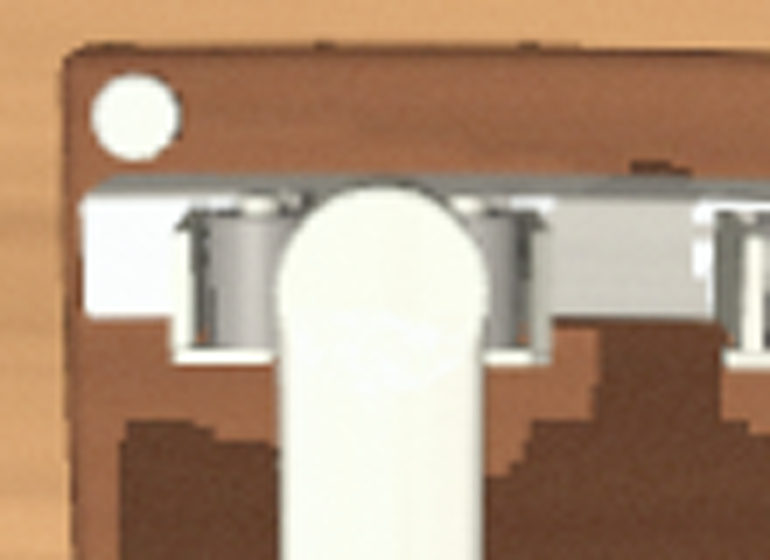

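play_rows(
  rows=[
    [-0.012, -0.019, 0.15, 0, 0, 0.006, 1],
    [0, 0, 0.18, 0, 0, 0, 1],
    [0, 0, 0, 0, 0, 0, 1],
  ],
)

```text
clock: 23.2
position: [0.4779, -0.1916, 0.0498]
ee_rot: [-2.283, 2.15, 0.001]
force: [0.6, 0.7, -0.6]
width: 0.144
```

```bash
python3 -c "
from h import *
go([*clip(1),.06],RY+np.pi/2)
grab('wrist','g3w.png',(210,100,360,200),5)"
```

```text
pos [ 0.4779 -0.1916  0.0498] toolx yaw deg -86.56 t 23.2
shift frac [0.0144 0.0248 0.1386] mm [ 2.2  3.7 20.8] turn frac [-0.0075  0.0084  0.012 ] deg [-0.21  0.24  0.34]
```

View pics/g3w.png

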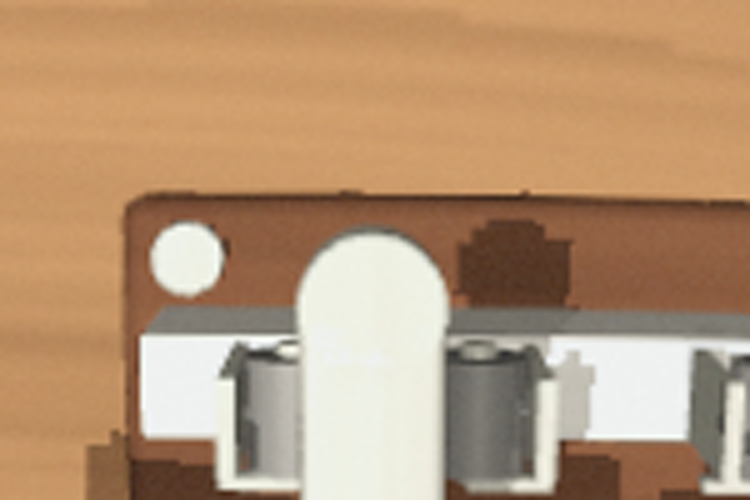

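play_rows(
  rows=[
    [0.014, 0.025, 0.04, -0.005, 0.008, 0.01, 1],
    [0, 0, 0.04, 0, 0, 0, 1],
    [0, 0, 0, 0, 0, 0, 1],
  ],
)

```text
clock: 23.55
position: [0.4764, -0.1954, 0.0408]
ee_rot: [-2.28, 2.157, -0.008]
force: [-0.6, 0.5, -1.6]
width: 0.144
```

```bash
python3 -c "
from h import *
go([*clip(1),.06],RY+np.pi/2)
grab('wrist','g4w.png',(210,100,360,200),5)"
```

```text
pos [ 0.4764 -0.1954  0.0408] toolx yaw deg -86.81 t 23.55
shift frac [-0.0104  0.0137  0.0789] mm [-1.6  2.1 11.8] turn frac [-0.0116 -0.0031  0.0031] deg [-0.33 -0.09  0.09]
```

View pics/g4w.png

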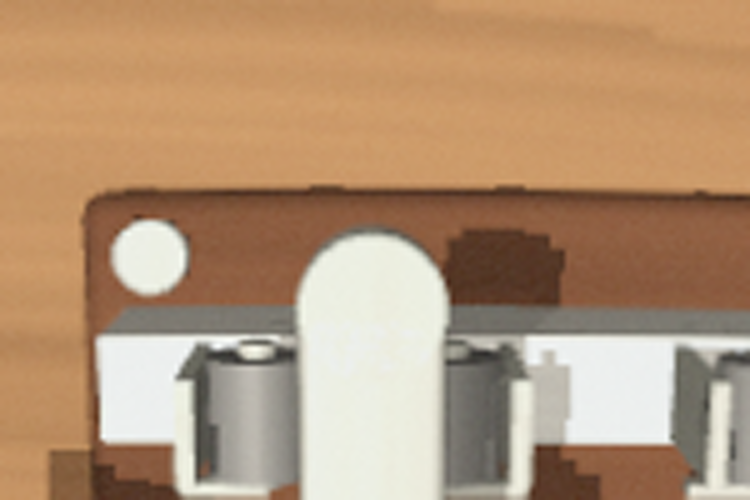

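play_rows(
  rows=[
    [-0.012, 0.013, 0.02, -0.01, 0, 0.003, 1],
    [0, 0, 0.02, 0, 0, 0, 1],
    [0, 0, 0, 0, 0, 0, 1],
  ],
)

```text
clock: 23.9
position: [0.475, -0.1937, 0.0355]
ee_rot: [-2.281, 2.16, -0.004]
force: [-1.1, -0.1, -1.3]
width: 0.143
```

```bash
python3 -c "
from h import *
go([*clip(1),.06],RY+np.pi/2)
grab('wrist','g5w.png',(210,100,360,200),5)"
```

```text
pos [ 0.475  -0.1937  0.0355] toolx yaw deg -86.89 t 23.9
shift frac [0.0011 0.0044 0.0434] mm [0.2 0.7 6.5] turn frac [-0.0041 -0.0038  0.0004] deg [-0.12 -0.11  0.01]
```

View pics/g5w.png

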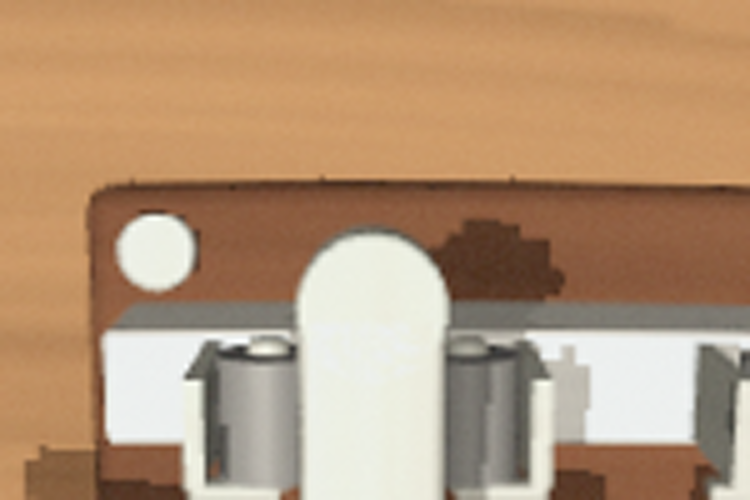

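play_rows(
  rows=[
    [0, 0.003, 0.04, 0, 0, 0, 1],
    [0, 0, 0.04, 0, 0, 0, 1],
    [0, 0, 0.04, 0, 0, 0, 1],
  ],
)

```text
clock: 24.25
position: [0.4756, -0.1938, 0.0173]
ee_rot: [-2.28, 2.159, -0.007]
force: [0.1, 1.3, 2.1]
width: 0.145
```

```bash
python3 -c "
from h import *
go([*clip(1),.037],RY+np.pi/2); print(observe()['force'])"
```

```text
pos [ 0.4756 -0.1938  0.0173] toolx yaw deg -86.87 t 24.25
shift frac [0.0002 0.0087 0.075 ] mm [ 0.   1.3 11.2] turn frac [-0.0082 -0.004   0.0012] deg [-0.24 -0.11  0.03]
[0.08956713 1.309654   2.103092  ]
```

Aligned; press on.

play_rows(
  rows=[
    [0, 0.005, 0.03, 0, 0, 0, 1],
    [0, 0, 0.03, 0, 0, 0, 1],
    [0, 0, 0.02, 0, 0, 0, 1],
  ],
  force=60,
)

```text
clock: 24.55
position: [0.4749, -0.1934, 0.0049]
ee_rot: [-2.279, 2.158, -0.005]
force: [-16.7, 12.4, 80.9]
width: 0.143
```

```bash
python3 -c "
from h import *
go([*clip(1),.037],RY+np.pi/2); print(observe()['force'],observe()['width']*92);grab('wrist','g6w.png')"
```

```text
pos [ 0.4749 -0.1934  0.0049] toolx yaw deg -86.87 t 24.55
shift frac [ 0.0033  0.0039 -0.0075] mm [ 0.5  0.6 -1.1] turn frac [-0.0088  0.0004  0.001 ] deg [-0.25  0.01  0.03]
[-16.65625352  12.39558612  80.88680978] 13.159230471330153
```

View pics/g6w.png

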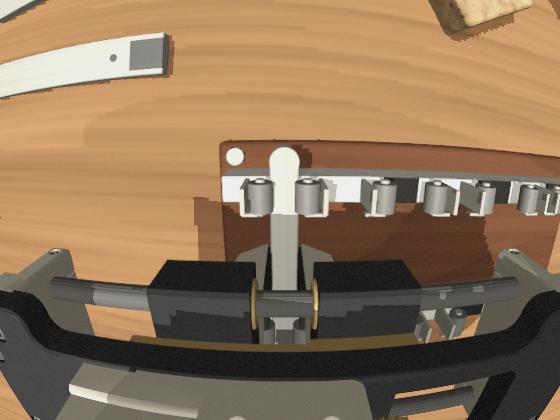

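play_rows(
  rows=[
    [0, 0, -0.004, 0, 0, 0, 0.3],
    [0, 0, 0, 0, 0, 0, 0.3],
    [0, 0, 0, 0, 0, 0, 0.3],
    [0, 0, -0.2, 0, 0, 0, 0.3],
    [0, 0, -0.3, 0, 0, 0, 0.3],
  ],
)

```text
clock: 25.1
position: [0.4708, -0.1928, 0.078]
ee_rot: [2.278, -2.161, -0.007]
force: [1.2, 0.5, -0.2]
width: 0.351
```

```bash
python3 -c "
from h import *
print(observe()['force'],observe()['width']*92,observe()['joints'].round(2));grab('wrist','g7w.png');grab('top','g7.png')
go([.5848,-.0361,.1],np.radians(.5))"
```

```text
[ 1.21994208  0.53602082 -0.15579888] 32.33607368579497 [-0.35  0.51  0.89  2.04 -0.53  0.85 -0.67]
pos [ 0.4746 -0.1949  0.0824] toolx yaw deg -86.97 t 25.2
shift frac [-1.0184 -0.789   0.0932] mm [-152.8 -118.3   14. ] turn frac [-0.008  -0.0086 -3.0534] deg [ -0.23  -0.25 -87.47]
```

View pics/g7w.png

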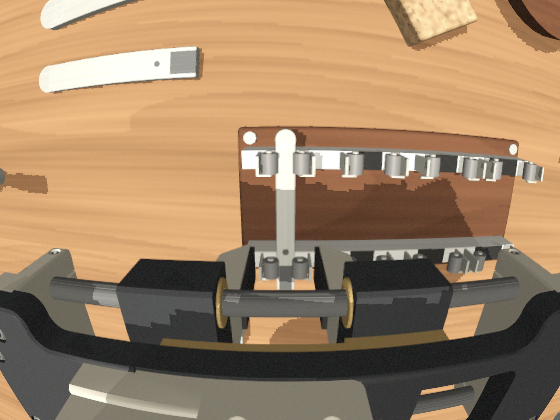

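View pics/g7.png

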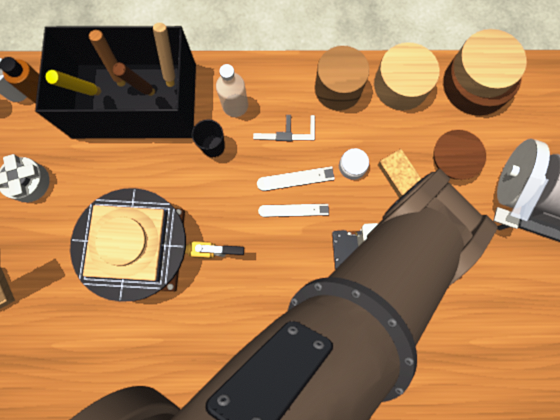

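```bash
python3 pm.py; python3 sc.py top g8.png; python3 -c "
from h import *
for p in [(196,250),(243,251)]: print(tost(cast('top',p,.08)))"; python3 - <<'E'
import cv2
im=cv2.imread('pics/g8.png')
cv2.imwrite('pics/g8z.png',cv2.resize(im[150:270,180:350],None,fx=4.6,fy=4.6,interpolation=cv2.INTER_CUBIC))
E
```

```text
minrect [-0.2 -0.5] [150.5 151.9] 0.03
+x off 74.28 ang 0.02 151
-x off -74.91 ang -0.06 156
+y off 74.95 ang 0.03 153
-y off -76.05 ang -0.01 154
ctr [ 377.2 -220.7] L 219.2 w 31.3 axis deg 51.25 jaw yaw -38.75
ctr [491.4 138.7] L 110.7 w 24.6 axis deg 86.16 jaw yaw -3.84
ctr [585.9 -34.8] L 165.6 w 28.6 axis deg 91.21 jaw yaw 1.21
ctr [662.  -40.4] L 185.4 w 35.0 axis deg 98.92 jaw yaw 8.92
ctr [900.5 675.2] L 108.5 w 43.0 axis deg 42.69 jaw yaw -47.31
[-0.00484645 -0.14592007]
[-0.00093446 -0.2467073 ]
```

View pics/g8z.png

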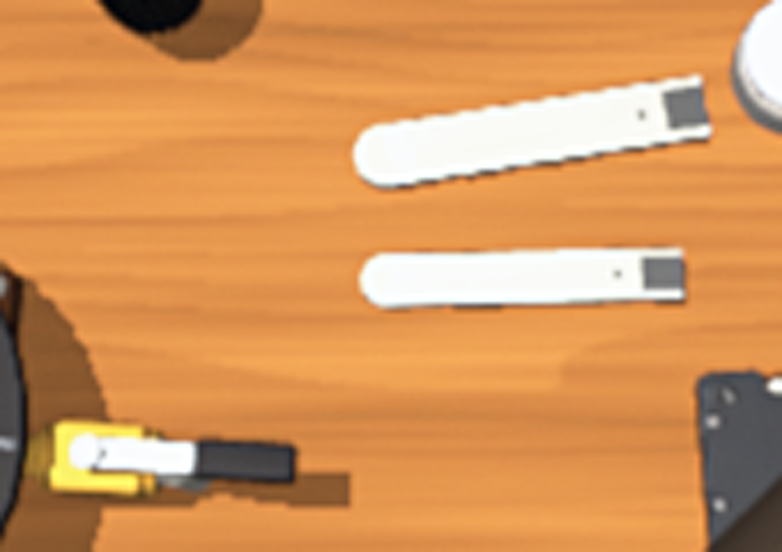

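play_rows(
  rows=[
    [0, 0, -0.15, 0, 0, -0.3, 0],
    [-0.16, -0.2, 0, 0, 0, -0.3, 0],
    [-0.13, -0.22, 0, 0, 0, -0.3, 0],
    [-0.1, -0.23, 0, 0, 0, -0.3, 0],
    [-0.06, -0.24, 0, 0, 0, -0.3, 0],
  ],
)

```text
clock: 25.8
position: [0.564, -0.0744, 0.0971]
ee_rot: [2.915, -1.17, -0.011]
force: [-0.0, -1.0, -0.5]
width: 0.5
```

play_rows(
  rows=[
    [0, -0.2, 0, 0, 0, -0.3, 0],
    [0, 0, 0, 0, 0, -0.3, 0],
    [0, 0, 0, 0, 0, -0.3, 0],
    [0, 0, 0, 0, 0, -0.3, 0],
    [0, 0, 0, 0, 0, -0.3, 0],
  ],
)

```text
clock: 26.3
position: [0.5846, -0.0417, 0.0876]
ee_rot: [-3.136, 0.02, 0.027]
force: [0.0, -0.7, 0.1]
width: 0.5
```

```bash
python3 -c "
from h import *
print(observe()['width']*92,observe()['joints'].round(2))
go([.5853,-.0355,.07],np.radians(.8));grab('wrist','h1w.png')"
```

```text
45.98373071779647 [-0.34  0.52  0.46  1.81 -0.29  0.9   0.24]
pos [ 0.5846 -0.0417  0.0876] toolx yaw deg -0.74 t 26.3
shift frac [ 0.0096 -0.0394  0.3239] mm [ 1.4 -5.9 48.6] turn frac [-0.0111  0.0344 -0.0538] deg [-0.32  0.99 -1.54]
```

View pics/h1w.png

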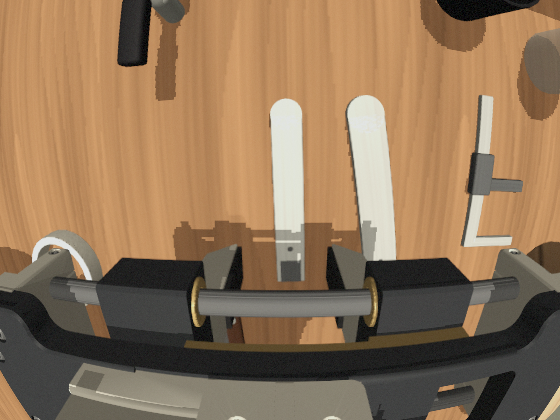

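play_rows(
  rows=[
    [0.01, -0.02, 0.2, -0.01, 0.034, -0.054, 0],
    [0, 0, 0.2, 0, 0, 0, 0],
    [0, 0, 0.2, 0, 0, 0, 0],
    [0, 0, 0.06, 0, 0, 0, 0],
    [0, 0, 0, 0, 0, 0, 0],
  ],
)

```text
clock: 26.85
position: [0.5829, -0.0381, -0.0188]
ee_rot: [-3.139, -0.017, 0.008]
force: [-0.5, 0.8, -0.3]
width: 0.498
```

```bash
python3 -c "
from h import *
go([.5853,-.0355,.0035],np.radians(.8));grab('wrist','h2w.png')"
```

```text
pos [ 0.5829 -0.0381 -0.0188] toolx yaw deg 0.63 t 26.85
shift frac [ 0.0163 -0.0168  0.0583] mm [ 2.5 -2.5  8.7] turn frac [-0.0055  0.0098 -0.006 ] deg [-0.16  0.28 -0.17]
```

View pics/h2w.png

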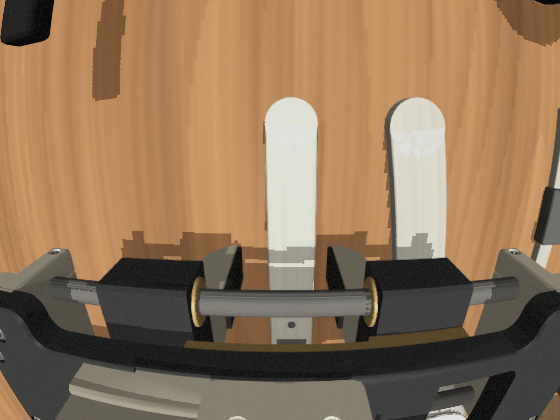

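play_rows(
  rows=[
    [0.016, -0.017, 0.035, -0.005, 0.01, -0.005, 0],
    [0, 0, 0.02, 0, 0, 0, 0],
    [0, 0, 0, 0, 0, 0, 0],
  ],
)

```text
clock: 27.2
position: [0.5878, -0.0353, -0.0243]
ee_rot: [-3.141, -0.02, -0.008]
force: [0.4, -0.3, 0.1]
width: 0.501
```

```bash
python3 -c "
from h import *
go([.5853,-.0355,.003],np.radians(.8));print(observe()['force'])"
```

```text
pos [ 0.5878 -0.0353 -0.0243] toolx yaw deg 0.72 t 27.2
shift frac [-0.0169  0.0013  0.0244] mm [-2.5  0.2  3.7] turn frac [-0.0005 -0.0102 -0.0029] deg [-0.02 -0.29 -0.08]
[ 0.36564547 -0.33047357  0.13901682]
```

play_rows(
  rows=[
    [-0.015, 0.0, 0.022, 0, -0.005, 0, 0],
    [0, 0, 0, 0, 0, 0, 0],
    [0, 0, 0, 0, 0, 0, 1],
    [0, 0, 0, 0, 0, 0, 1],
    [0, 0, 0, 0, 0, 0, 1],
  ],
  force=55,
)

```text
clock: 27.7
position: [0.5867, -0.0352, -0.0262]
ee_rot: [-3.141, -0.02, -0.009]
force: [5.2, -0.4, -1.1]
width: 0.288
```

play_rows(
  rows=[
    [0, 0, 0, 0, 0, 0, 1],
  ],
)

```text
clock: 27.8
position: [0.5868, -0.0352, -0.0261]
ee_rot: [-3.141, -0.02, -0.009]
force: [-0.3, -0.7, -1.0]
width: 0.269
```

play_rows(
  rows=[
    [0, 0, -0.15, 0, 0, 0, 1],
    [0, 0, -0.3, 0, 0, 0, 1],
    [-0.05, 0.2, -0.2, 0, 0, 0.3, 1],
    [-0.03, 0.28, -0.05, 0, 0, 0.3, 1],
    [0.02, 0.28, 0, 0, 0, 0.3, 1],
  ],
)

```text
clock: 28.3
position: [0.5589, -0.1416, 0.0797]
ee_rot: [-3.063, 0.678, 0.001]
force: [1.6, -1.1, -3.9]
width: 0.271
```

play_rows(
  rows=[
    [0.06, 0.28, 0, 0, 0, 0.3, 1],
    [0.1, 0.27, 0, 0, 0, 0.3, 1],
    [0.12, 0.25, 0, 0, 0, 0.3, 1],
    [0.15, 0.22, 0, 0, 0, 0.3, 1],
    [0, 0, 0, 0, 0, 0.3, 1],
  ],
)

```text
clock: 28.8
position: [0.5102, -0.3154, 0.0798]
ee_rot: [-2.595, 1.768, 0.001]
force: [0.5, -0.5, -3.5]
width: 0.271
```

```bash
python3 -c "
from h import *
print(observe()['width']*92,observe()['joints'].round(2))
go([*clip(3),.1],RY+np.pi/2)"
```

```text
24.90763278344932 [-0.05  0.61  0.78  1.81 -0.53  0.94 -0.23]
pos [ 0.5102 -0.3154  0.0798] toolx yaw deg -68.55 t 28.8
shift frac [-0.0564  0.1862  0.0718] mm [-8.5 27.9 10.8] turn frac [-0.0012  0.0035  0.6405] deg [-0.03  0.1  18.35]
```

play_rows(
  rows=[
    [-0.02, 0.08, 0, 0, 0, 0.3, 1],
    [0, 0.08, 0.02, 0, 0, 0.3, 1],
    [0, 0.0, 0, 0, 0, 0.04, 1],
    [0, 0, 0, 0, 0, 0, 1],
  ],
)

```text
clock: 29.2
position: [0.4836, -0.3208, 0.0752]
ee_rot: [-2.286, 2.154, 0.006]
force: [0.4, -0.9, -3.5]
width: 0.27
```

```bash
python3 -c "
from h import *
print(observe()['width']*92,observe()['joints'].round(2))
go([*clip(3),.1],RY+np.pi/2);grab('wrist','h3w.png');grab('top','h3.png')"
```

```text
24.800879974087177 [-0.08  0.62  0.87  1.86 -0.59  0.94 -0.45]
pos [ 0.4836 -0.3208  0.0752] toolx yaw deg -86.61 t 29.2
shift frac [-0.0213  0.0157  0.0417] mm [-3.2  2.4  6.3] turn frac [0.0049 0.0067 0.01  ] deg [0.14 0.19 0.29]
```

View pics/h3w.png

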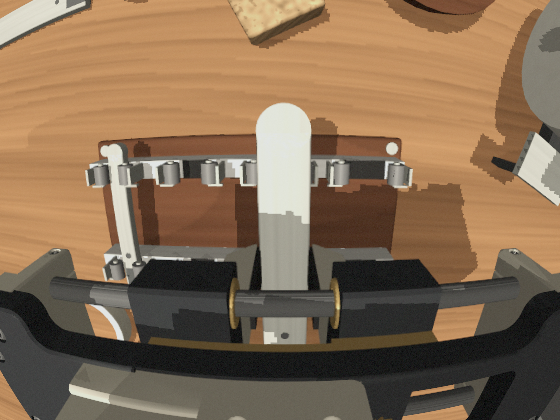

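View pics/h3.png

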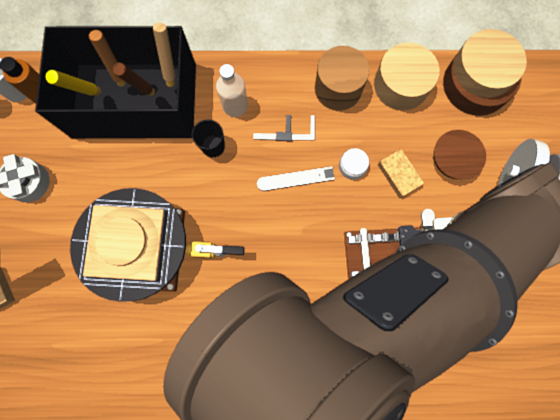

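play_rows(
  rows=[
    [-0.018, 0.016, 0.1, 0, 0.006, 0.01, 1],
    [0, 0, 0.08, 0, 0, 0, 1],
    [0, 0, 0, 0, 0, 0, 1],
  ],
)

```text
clock: 29.6
position: [0.484, -0.3171, 0.0479]
ee_rot: [-2.292, 2.148, 0.0]
force: [0.4, -0.2, -3.0]
width: 0.265
```

```bash
python3 -c "
from h import *
go([*clip(3),.065],RY+np.pi/2)
grab('wrist','h4w.png',(210,100,360,200),5)"
```

```text
pos [ 0.484  -0.3171  0.0479] toolx yaw deg -86.27 t 29.6
shift frac [0.0034 0.0197 0.0925] mm [ 0.5  3.  13.9] turn frac [-0.0004  0.0009  0.0219] deg [-0.01  0.03  0.63]
```

View pics/h4w.png

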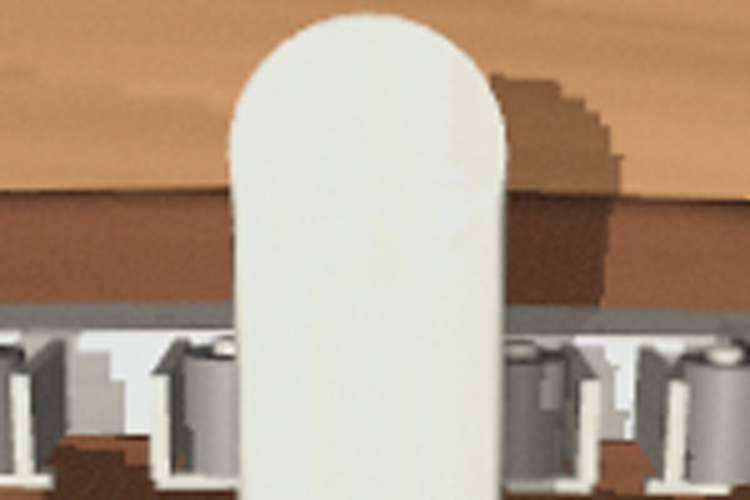

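play_rows(
  rows=[
    [0.003, 0.018, 0.05, 0, 0, 0.022, 1],
    [0, 0, 0.05, 0, 0, 0, 1],
    [0, 0, 0.04, 0, 0, 0, 1],
    [0, 0, 0, 0, 0, 0, 1],
  ],
)

```text
clock: 30.05
position: [0.4825, -0.3182, 0.0269]
ee_rot: [-2.28, 2.159, -0.002]
force: [-0.4, 3.0, -0.0]
width: 0.27
```

```bash
python3 -c "
from h import *
go([*clip(3),.039],RY+np.pi/2);print(observe()['force'],observe()['width']*92)
grab('wrist','h5w.png',(210,100,360,200),5)"
```

```text
pos [ 0.4825 -0.3182  0.0269] toolx yaw deg -86.87 t 30.05
shift frac [-0.0033  0.0098  0.126 ] mm [-0.5  1.5 18.9] turn frac [-0.0047  0.0006  0.0011] deg [-0.13  0.02  0.03]
[-0.43692474  3.01558619 -0.03386311] 24.80751008857842
```

View pics/h5w.png

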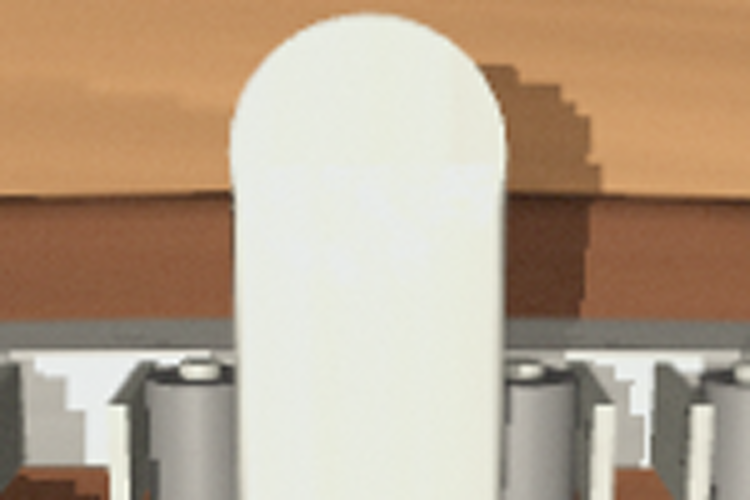

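play_rows(
  rows=[
    [-0.005, 0.008, 0.035, 0, 0, 0, 1],
    [0, 0, 0.035, 0, 0, 0, 1],
    [0, 0, 0.03, 0, 0, 0, 1],
  ],
  force=60,
)

```text
clock: 30.4
position: [0.4825, -0.3178, 0.0127]
ee_rot: [-2.279, 2.158, -0.006]
force: [-0.3, 2.6, -1.1]
width: 0.266
```

```bash
python3 -c "
from h import *
go([*clip(3),.039],RY+np.pi/2);print(observe()['force'],observe()['width']*92)
grab('wrist','h6w.png',(210,100,360,200),5)"
```

```text
pos [ 0.4825 -0.3178  0.0127] toolx yaw deg -86.87 t 30.4
shift frac [-0.0012  0.0099  0.0315] mm [-0.2  1.5  4.7] turn frac [-0.01   -0.0008  0.0012] deg [-0.29 -0.02  0.03]
[-0.25519586  2.58279164 -1.13056674] 24.439797859609115
```

View pics/h6w.png

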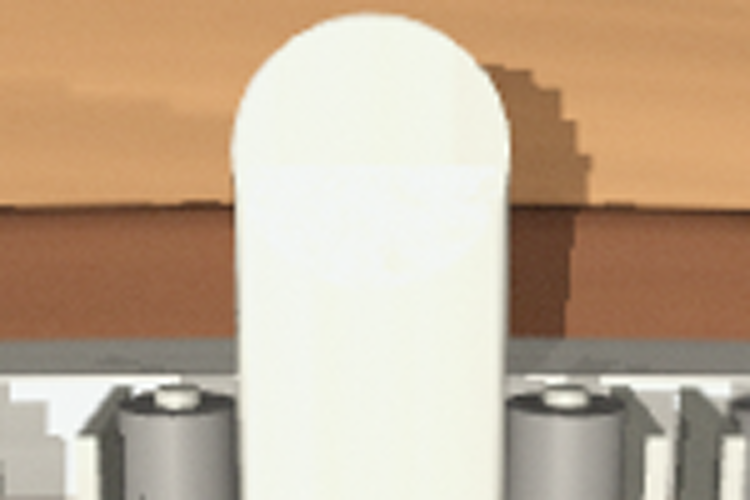

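Between rollers now; press final few mm gently.

play_rows(
  rows=[
    [0, 0.006, 0.02, 0, 0, 0, 1],
    [0, 0, 0.012, 0, 0, 0, 1],
  ],
)

```text
clock: 30.65
position: [0.4814, -0.3174, 0.0075]
ee_rot: [-2.279, 2.157, -0.004]
force: [-8.0, 11.1, 36.1]
width: 0.266
```

play_rows(
  rows=[
    [0, 0, 0.01, 0, 0, 0, 1],
    [0, 0, 0.006, 0, 0, 0, 1],
  ],
)

```text
clock: 30.85
position: [0.4814, -0.3173, 0.0078]
ee_rot: [-2.277, 2.155, -0.004]
force: [-2.4, 3.7, 7.9]
width: 0.27
```

```bash
python3 -c "
from h import *
go([*clip(3),.039],RY+np.pi/2);print(observe()['force'],observe()['width']*92)
grab('wrist','h7w.png',(160,100,410,270),3.1)"
```

```text
pos [ 0.4814 -0.3173  0.0078] toolx yaw deg -86.85 t 30.85
shift frac [ 0.0027  0.0024 -0.0015] mm [ 0.4  0.4 -0.2] turn frac [-0.0133  0.006   0.0016] deg [-0.38  0.17  0.05]
[-2.43990088  3.69540857  7.88171095] 24.835318140007427
```

View pics/h7w.png

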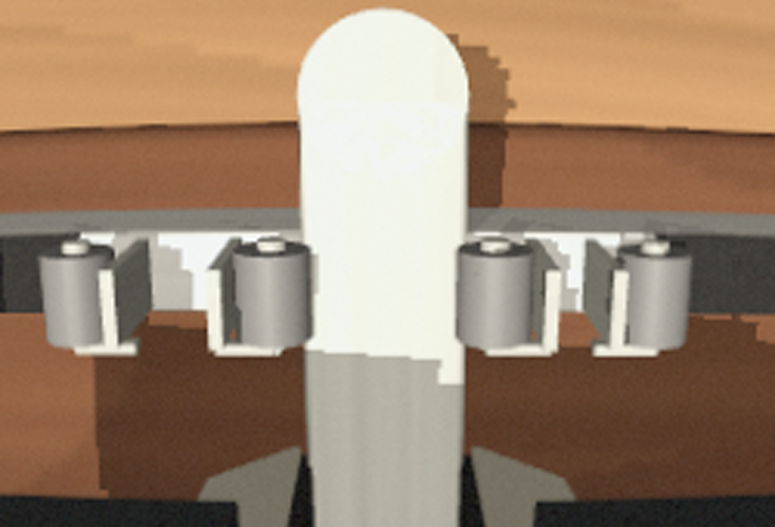

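play_rows(
  rows=[
    [0, 0, -0.002, 0, 0, 0, -0.1],
    [0, 0, 0, 0, 0, 0, -0.1],
    [0, 0, 0, 0, 0, 0, -0.1],
    [0, 0, -0.2, 0, 0, 0, -0.2],
    [0, 0, -0.3, 0, 0, 0, -0.2],
  ],
)

```text
clock: 31.4
position: [0.4782, -0.3172, 0.0805]
ee_rot: [-2.279, 2.159, 0.005]
force: [1.6, -0.3, 0.6]
width: 0.594
```

```bash
python3 -c "
from h import *
print(observe()['force'],observe()['width']*92)
grab('wrist','h8w.png')"; python3 sc.py top h8.png
```

```text
[ 1.64356431 -0.30739364  0.64472911] 54.672191408932896
ctr [365.1 -96.6] L 72.9 w 23.0 axis deg 124.55 jaw yaw 34.55
ctr [ 419.1 -340.7] L 107.1 w 26.2 axis deg 57.19 jaw yaw -32.81
ctr [491.3 138.8] L 110.5 w 24.6 axis deg 86.16 jaw yaw -3.84
ctr [662.  -40.4] L 185.4 w 35.0 axis deg 98.92 jaw yaw 8.92
ctr [900.5 675.2] L 108.5 w 43.0 axis deg 42.69 jaw yaw -47.31
```

View pics/h8w.png

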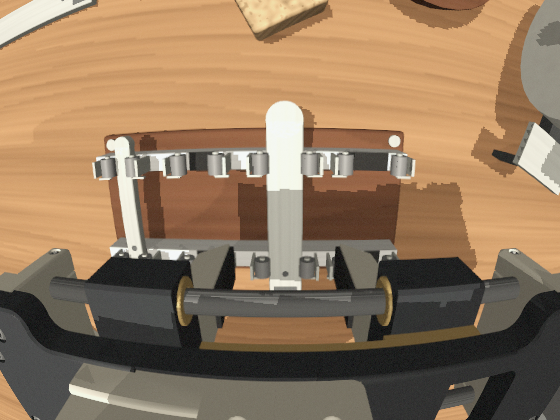

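Scraper 3 clipped. Scraper 4 is unmoved at (0.662, -0.040). Head there.

play_rows(
  rows=[
    [-0.22, -0.16, -0.1, 0, 0, -0.3, -0.2],
    [-0.2, -0.2, 0, 0, 0, -0.3, -0.2],
    [-0.17, -0.22, 0, 0, 0, -0.3, -0.2],
    [-0.13, -0.25, 0, 0, 0, -0.3, -0.2],
    [-0.1, -0.26, 0, 0, 0, -0.3, -0.2],
  ],
)

```text
clock: 32.0
position: [0.595, -0.1481, 0.1032]
ee_rot: [2.909, -1.177, 0.023]
force: [0.5, -0.4, -0.7]
width: 0.6
```

play_rows(
  rows=[
    [-0.05, -0.28, 0, 0, 0, -0.3, -0.2],
    [-0.01, -0.28, 0, 0, 0, -0.3, -0.2],
    [0, -0.1, 0, 0, 0, -0.3, -0.2],
    [0, 0, 0, 0, 0, -0.3, -0.2],
    [0, 0, 0, 0, 0, -0.3, -0.2],
  ],
)

```text
clock: 32.5
position: [0.6542, -0.0504, 0.0999]
ee_rot: [3.136, -0.026, 0.02]
force: [-0.3, -0.6, -0.3]
width: 0.605
```

```bash
python3 -c "
from h import *
print(observe()['width']*92,observe()['joints'].round(2))
go([.6614,-.0404,.07],np.radians(8.3))"
```

```text
55.63506368711369 [-0.32  0.59  0.49  1.64 -0.32  0.97  0.25]
pos [ 0.6542 -0.0504  0.0999] toolx yaw deg -0.95 t 32.5
shift frac [ 0.0418 -0.07    0.4062] mm [  6.3 -10.5  60.9] turn frac [ 0.0132 -0.0248 -0.323 ] deg [ 0.38 -0.71 -9.25]
```

play_rows(
  rows=[
    [0.04, -0.06, 0.1, 0.013, -0.025, -0.3, -0.2],
    [0, 0, 0.2, 0, 0, -0.02, -0.2],
    [0, 0, 0.1, 0, 0, 0, -0.2],
    [0, 0, 0, 0, 0, 0, -0.2],
  ],
)

```text
clock: 32.9
position: [0.6616, -0.0412, 0.0371]
ee_rot: [-3.133, -0.23, -0.002]
force: [-0.0, 0.9, 0.5]
width: 0.601
```

```bash
python3 -c "
from h import *
go([.6614,-.0404,.003],np.radians(8.3));grab('wrist','i1w.png')"
```

```text
pos [ 0.6616 -0.0412  0.0371] toolx yaw deg 8.38 t 32.9
shift frac [-0.0009 -0.0056  0.4343] mm [-0.1 -0.8 65.1] turn frac [-0.0003 -0.0031  0.0029] deg [-0.01 -0.09  0.08]
```

View pics/i1w.png

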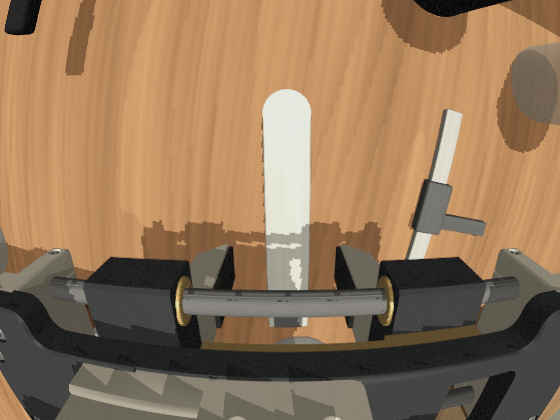

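play_rows(
  rows=[
    [0, -0.003, 0.2, 0, 0, 0, -0.2],
    [0, 0, 0.16, 0, 0, 0, -0.2],
    [0, 0, 0.04, 0, 0, 0, -0.2],
    [0, 0, 0, 0, 0, 0, -0.2],
  ],
)

```text
clock: 33.35
position: [0.6656, -0.0427, -0.0185]
ee_rot: [3.132, 0.223, 0.014]
force: [-0.3, -0.0, 0.5]
width: 0.596
```

```bash
python3 -c "
from h import *
go([.6614,-.0404,.003],np.radians(8.3))"
```

```text
pos [ 0.6656 -0.0427 -0.0185] toolx yaw deg 8.15 t 33.35
shift frac [-0.026  -0.0191  0.063 ] mm [-3.9 -2.9  9.5] turn frac [ 0.005  -0.0177 -0.0052] deg [ 0.14 -0.51 -0.15]
```

play_rows(
  rows=[
    [-0.026, -0.019, 0.035, 0.005, -0.017, -0.005, -0.2],
    [0, 0, 0.02, 0, 0, 0, -0.2],
    [0, 0, 0, 0, 0, 0, -0.2],
  ],
)

```text
clock: 33.65
position: [0.6632, -0.0405, -0.0237]
ee_rot: [3.133, 0.227, 0.006]
force: [-0.1, 0.7, 0.5]
width: 0.598
```

```bash
python3 -c "
from h import *
go([.6614,-.0404,.003],np.radians(8.3))"
```

```text
pos [ 0.6632 -0.0405 -0.0237] toolx yaw deg 8.28 t 33.65
shift frac [-0.0121 -0.0026  0.0287] mm [-1.8 -0.4  4.3] turn frac [ 0.0011 -0.0082 -0.0008] deg [ 0.03 -0.23 -0.02]
```

play_rows(
  rows=[
    [-0.012, 0.0, 0.026, 0, -0.008, 0, -0.2],
    [0, 0, 0.002, 0, 0, 0, -0.2],
    [0, 0, 0, 0, 0, 0, 1],
    [0, 0, 0, 0, 0, 0, 1],
    [0, 0, 0, 0, 0, 0, 1],
  ],
  force=60,
)

```text
clock: 34.15
position: [0.6623, -0.0408, -0.0268]
ee_rot: [3.133, 0.227, 0.003]
force: [-0.1, -1.0, 0.5]
width: 0.388
```

play_rows(
  rows=[
    [0, 0, 0, 0, 0, 0, 1],
    [0, 0, 0, 0, 0, 0, 1],
  ],
)

```text
clock: 34.35
position: [0.6626, -0.0408, -0.0267]
ee_rot: [3.133, 0.227, 0.004]
force: [0.2, -0.5, -0.4]
width: 0.332
```

play_rows(
  rows=[
    [0, 0, -0.15, 0, 0, 0, 1],
    [0, 0, -0.3, 0, 0, 0, 1],
    [0, 0, -0.3, 0, 0, 0, 1],
    [-0.16, 0.22, -0.05, 0, 0, 0.3, 1],
    [-0.13, 0.25, 0, 0, 0, 0.3, 1],
  ],
)

```text
clock: 34.85
position: [0.6218, -0.1071, 0.0929]
ee_rot: [-3.129, 0.236, 0.01]
force: [-0.4, -2.4, -4.2]
width: 0.336
```

play_rows(
  rows=[
    [-0.09, 0.27, 0, 0, 0, 0.3, 1],
    [-0.05, 0.28, 0, 0, 0, 0.3, 1],
    [-0.01, 0.28, 0, 0, 0, 0.3, 1],
    [0.03, 0.28, 0, 0, 0, 0.3, 1],
    [0.08, 0.27, 0, 0, 0, 0.3, 1],
  ],
)

```text
clock: 35.35
position: [0.518, -0.298, 0.0918]
ee_rot: [-2.824, 1.369, 0.017]
force: [0.8, -0.3, -4.6]
width: 0.339
```

play_rows(
  rows=[
    [0.11, 0.25, 0, 0, 0, 0.3, 1],
    [0, 0, 0, 0, 0, 0.3, 1],
    [0, 0, 0, 0, 0, 0.3, 1],
    [0, 0, 0, 0, 0, 0.3, 1],
  ],
)

```text
clock: 35.75
position: [0.4892, -0.343, 0.091]
ee_rot: [2.291, -2.145, -0.021]
force: [-0.6, -0.4, -3.8]
width: 0.335
```

```bash
python3 -c "
from h import *
print(observe()['width']*92,observe()['joints'].round(2))
go([*clip(4),.1],RY+np.pi/2)"
```

```text
30.774801871100006 [-0.05  0.64  0.89  1.8  -0.58  1.   -0.43]
pos [ 0.4892 -0.343   0.091 ] toolx yaw deg -86.23 t 35.75
shift frac [0.243  0.0464 0.1457] mm [36.5  7.  21.9] turn frac [0.0236 0.0142 0.0234] deg [0.67 0.41 0.67]
```

play_rows(
  rows=[
    [0.15, 0.025, 0, 0.02, 0.014, 0.023, 1],
    [0.09, 0.02, 0.1, 0, 0, 0, 1],
    [0, 0, 0, 0, 0, 0, 1],
  ],
)

```text
clock: 36.05
position: [0.4836, -0.3777, 0.0735]
ee_rot: [2.275, -2.165, -0.009]
force: [-0.5, 0.7, -4.7]
width: 0.337
```

```bash
python3 -c "
from h import *
print(observe()['width']*92)
go([*clip(4),.08],RY+np.pi/2);grab('wrist','i2w.png')"
```

```text
31.034508077117252
pos [ 0.4836 -0.3777  0.0735] toolx yaw deg -87.18 t 36.05
shift frac [ 0.0137 -0.0059  0.1633] mm [ 2.1 -0.9 24.5] turn frac [ 0.0096  0.0064 -0.0097] deg [ 0.27  0.18 -0.28]
```

View pics/i2w.png

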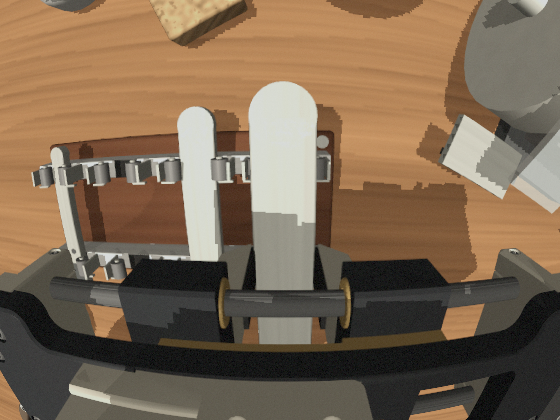

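play_rows(
  rows=[
    [0.013, -0.003, 0.08, 0.01, 0.006, -0.01, 1],
    [0, 0, 0.08, 0, 0, 0, 1],
    [0, 0, 0, 0, 0, 0, 1],
  ],
)

```text
clock: 36.4
position: [0.4856, -0.3773, 0.0487]
ee_rot: [-2.282, 2.155, -0.001]
force: [-0.8, 0.5, -5.8]
width: 0.335
```

```bash
python3 -c "
from h import *
print(observe()['width']*92)
go([*clip(4),.065],RY+np.pi/2);grab('wrist','i3w.png',(210,100,360,200),5)"
```

```text
30.855080732780966
pos [ 0.4856 -0.3773  0.0487] toolx yaw deg -86.72 t 36.4
shift frac [0.0155 0.0086 0.0983] mm [ 2.3  1.3 14.7] turn frac [-0.0043  0.0027  0.0062] deg [-0.12  0.08  0.18]
```

View pics/i3w.png

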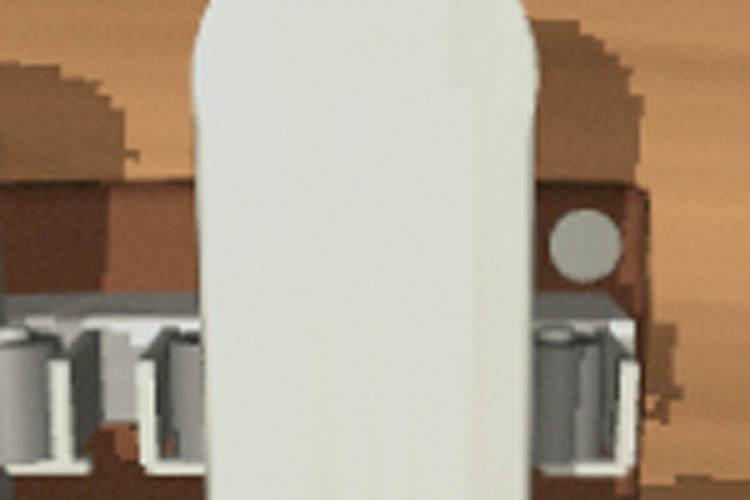

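play_rows(
  rows=[
    [0.015, 0.008, 0.03, 0, 0.003, 0.006, 1],
    [0, 0, 0.04, 0, 0, 0, 1],
    [0, 0, 0, 0, 0, 0, 1],
  ],
)

```text
clock: 36.75
position: [0.4853, -0.3797, 0.0385]
ee_rot: [-2.28, 2.158, -0.004]
force: [-0.8, 1.2, -4.8]
width: 0.334
```

```bash
python3 -c "
from h import *
print(observe()['width']*92)
go([*clip(4),.038],RY+np.pi/2);grab('wrist','i4w.png',(210,100,360,200),5)"
```

```text
30.690886841390473
pos [ 0.4853 -0.3797  0.0385] toolx yaw deg -86.85 t 36.75
shift frac [-0.0005  0.0062  0.2102] mm [-0.1  0.9 31.5] turn frac [-0.0065 -0.0017  0.0017] deg [-0.19 -0.05  0.05]
```

View pics/i4w.png

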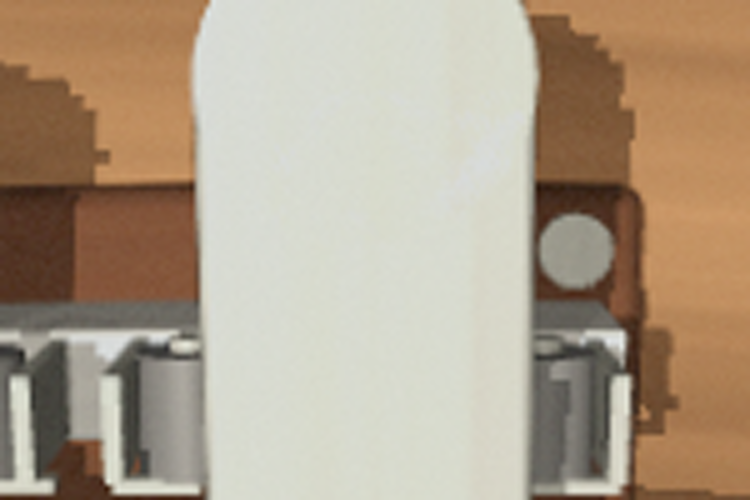

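play_rows(
  rows=[
    [-0.001, 0.005, 0.045, 0, 0, 0, 1],
    [0, 0, 0.045, 0, 0, 0, 1],
    [0, 0, 0.045, 0, 0, 0, 1],
  ],
)

```text
clock: 37.1
position: [0.4857, -0.3802, 0.0188]
ee_rot: [-2.279, 2.158, -0.009]
force: [0.8, 2.8, -2.1]
width: 0.334
```

```bash
python3 -c "
from h import *
print(observe()['width']*92,observe()['force'])
go([*clip(4),.038],RY+np.pi/2);grab('wrist','i5w.png',(210,100,360,200),5)"
```

```text
30.696104053953082 [ 0.79746407  2.82503514 -2.05391573]
pos [ 0.4857 -0.3802  0.0188] toolx yaw deg -86.86 t 37.1
shift frac [-0.0044  0.0085  0.0789] mm [-0.7  1.3 11.8] turn frac [-0.0119 -0.004   0.0015] deg [-0.34 -0.11  0.04]
```

View pics/i5w.png

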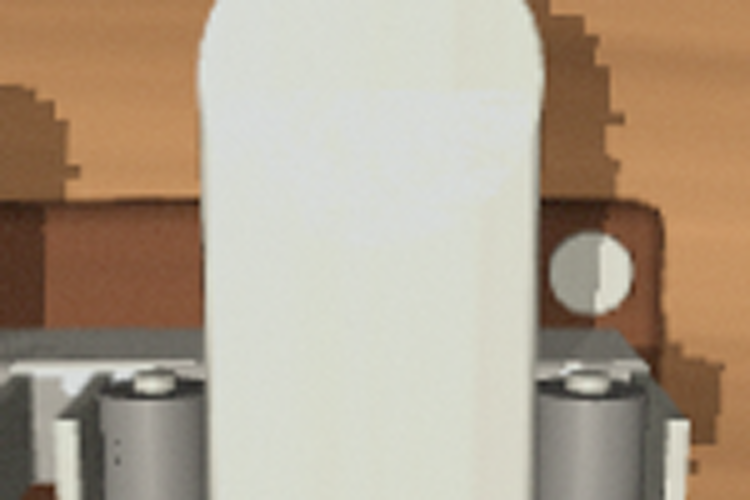

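play_rows(
  rows=[
    [-0.004, 0.006, 0.03, 0, 0, 0, 1],
    [0, 0, 0.025, 0, 0, 0, 1],
    [0, 0, 0.012, 0, 0, 0, 1],
  ],
)

```text
clock: 37.45
position: [0.4846, -0.3797, 0.007]
ee_rot: [-2.28, 2.158, -0.008]
force: [-5.4, 8.3, 28.3]
width: 0.331
```

```bash
python3 -c "
from h import *
print(observe()['width']*92,observe()['force'])
go([*clip(4),.038],RY+np.pi/2);grab('wrist','i6w.png',(160,100,410,270),3.1)"
```

```text
30.474761176632494 [-5.39466832  8.27145379 28.340065  ]
pos [ 0.4846 -0.3797  0.007 ] toolx yaw deg -86.85 t 37.45
shift frac [0.     0.001  0.0003] mm [0.  0.2 0. ] turn frac [-0.0107 -0.0038  0.0016] deg [-0.31 -0.11  0.05]
```

View pics/i6w.png

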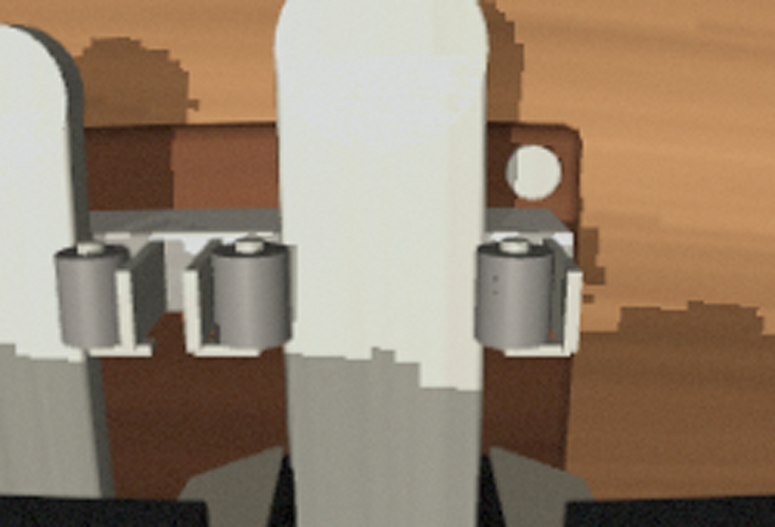

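play_rows(
  rows=[
    [0, 0, 0.006, 0, 0, 0, 1],
    [0, 0, 0, 0, 0, 0, 0.1],
    [0, 0, 0, 0, 0, 0, 0.0],
    [0, 0, 0, 0, 0, 0, 0.0],
    [0, 0, -0.1, 0, 0, 0, 0.0],
  ],
)

```text
clock: 38.0
position: [0.4839, -0.3801, 0.0221]
ee_rot: [-2.28, 2.158, -0.007]
force: [0.0, 0.4, -0.0]
width: 0.503
```

play_rows(
  rows=[
    [0, 0, -0.3, 0, 0, 0, 0],
    [0, 0, -0.3, 0, 0, 0, 0],
    [0, 0.25, -0.1, 0, 0, 0, 0],
    [0, 0.3, 0, 0, 0, 0, 0],
  ],
)

```text
clock: 38.4
position: [0.4049, -0.386, 0.1347]
ee_rot: [-2.289, 2.151, -0.015]
force: [-0.4, -0.5, 0.3]
width: 0.5
```

```bash
python3 -c "
from h import *
print(observe()['width']*92,observe()['force'],observe()['position'])
grab('wrist','j1w.png');grab('top','j1.png');grab('scene','j1s.png',(120,160,290,290),4.6)";python3 pm.py
```

```text
45.97794414760293 [-0.39820753 -0.45775724  0.31689037] [ 0.40488262 -0.38596938  0.13467242]
minrect [-0.2 -0.4] [150.3 151.2] 0.07
+x off 74.3 ang -0.06 151
-x off -74.67 ang -0.07 156
+y off 74.69 ang 0.02 153
-y off -75.68 ang 0.01 153
```

View pics/j1w.png

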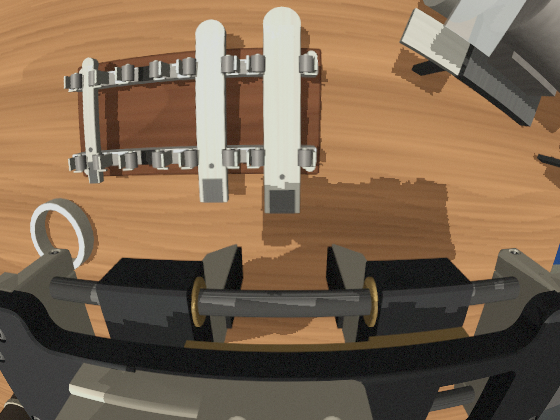

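View pics/j1.png

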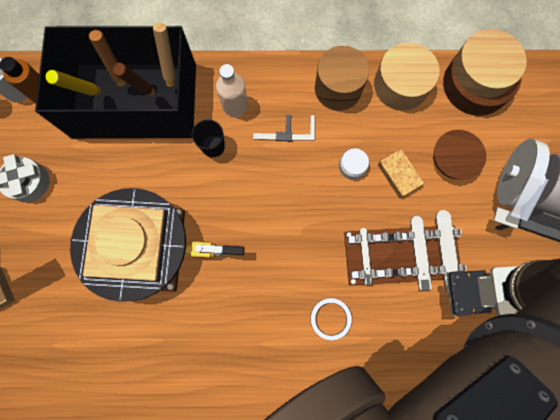

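View pics/j1s.png

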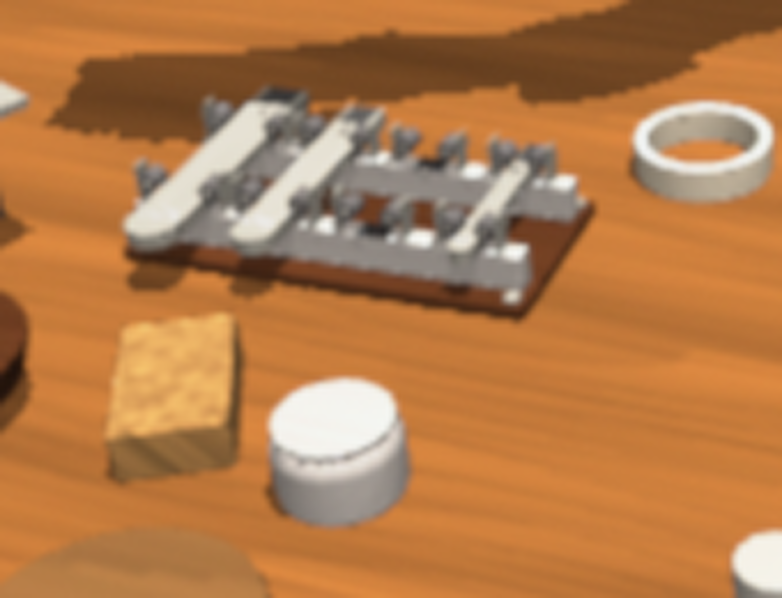

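```bash
python3 -c "
import cv2
im=cv2.imread('pics/j1w.png')
cv2.imwrite('pics/j2.png',cv2.resize(im[10:220,60:335],None,fx=2.85,fy=2.85,interpolation=cv2.INTER_CUBIC))"; python3 - <<'E'
import sys; sys.path.insert(0,'.')
from h import *
# tilt/height check: nose & tang ends of scrapers 3,4,1 from wrist at z=.044
for n,a,b in [("1",(89,60),(96,181)),("3",(211,21),(213,201)),("4",(281,9),(282,212))]:
    A,B=[cast('wrist',p,.044) for p in (a,b)]; print(n,((A+B)/2)[:2].round(4),np.hypot(*(A-B)[:2]).round(4),np.degrees(np.arctan2(*(A-B)[[1,0]])).round(2), clip(int(n)).round(4))
E
```

```text
1 [ 0.4734 -0.1956] 0.1186 3.33 [ 0.4744 -0.1939]
3 [ 0.4801 -0.3166] 0.1603 2.74 [ 0.4811 -0.3178]
4 [ 0.4827 -0.3775] 0.1792 3.57 [ 0.4844 -0.3797]
```

View pics/j2.png

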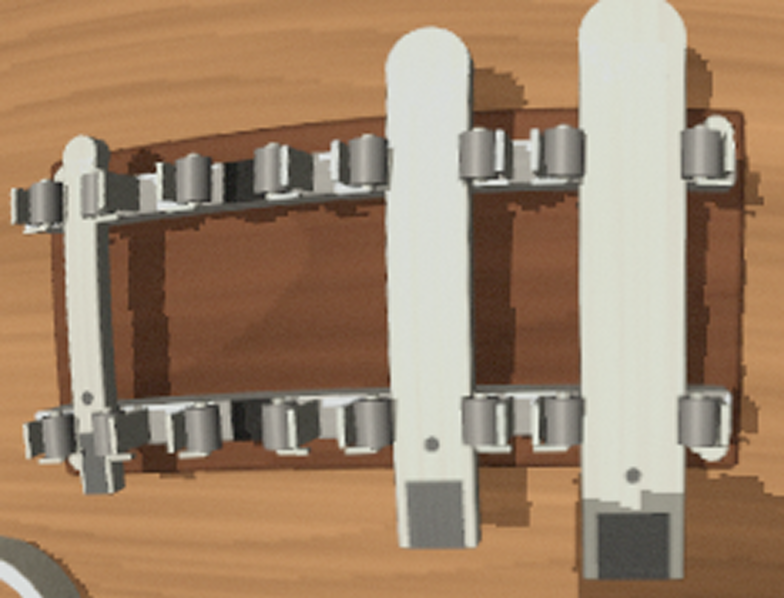

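```bash
python3 -c "
from cell import *
print(sign_off())"
```

```text
the job is handed in; nothing more can be done
None
```

The platter is centred and square on the cross lines, the valve is fully open, and all three scrapers on the bench are in their clips. I handed the job in at about 38 s; `sign_off` gives no verdict.

**Platter and valve**
- I squared and centred the platter with two-finger edge taps. I then swung the lever until it met its stop (about 15 N sideways).
- My last overhead measurement put the platter about 0.7 mm from the cross in x and 0.4 mm in y, and within about 0.2° of square. It had not shifted when I measured again after the valve and scraper work.

**Scrapers**
- The three present measured 125, 165 and 185 mm long, so they are scrapers 1, 3 and 4. Scraper 2 was missing, and its clips are empty.
- The press heights put each scraper's underside at 33–34 mm against the 34 mm rail tops. The final pictures show each one between its rollers on both rails.

**Checks that disagreed**
- **Finger length:** the true fingertips sit about 31 mm above the reported TCP. My first tap passed over the platter without touching it. I then found the offset by lowering the fingers onto a bare patch of bench, and corrected for it.
- **Forces:** that touch reached about 65 N, and seating scraper 1 reached about 81 N at the wrist. Both are under the 120 N limit, and I saw no sign that the gripper's body touched anything.
- **Clipped lengths:** a last wrist-camera check read the clipped scrapers about 5–6 mm short. I put this down to imprecise pixel picks and did not resolve it further.

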